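Daily check of the hanging scale

TASK

Do the daily check of the hanging dial scale: lift the largest of the three brass check weights up and off its hook under the tray of the weight stand, carry it over and hang it by its wire loop on the scale's hook. Let the spring take the load gently, without jerking the hook down, and leave the weight hanging still and free; leave the two smaller weights on their hooks and the note pad where it lies.

Things in the scene. Friction and masses are not known exactly. Their poses are not given: they have to be found in the camera images.
- check_weight: Largest brass weight, 500 g: cylinder 37 mm diameter, 45 mm tall, with a knob to 70 mm; origin at the centre of its underside, z up. Grip it across y on the plain cylinder, 10 to 38 mm above the origin. A stiff 4 mm steel wire loop is fixed to it in its y-z plane, so hooks pass through it along x. It starts hanging on one of the three hooks of weight_stand.
- loop_top (a point): Inner top of check_weight's wire loop, where it rests on a hook: 114 mm straight above the weight's origin (the loop's outer top is 118 mm above it). The loop's arch is 18 mm wide inside; below it the legs spread to 33 mm (centres) from 84 mm down to the weight's neck at 50 mm.
- weight_mid: Smaller brass weight, 200 g, 27 mm diameter, same loop and same total height (118 mm). Origin: centre of the underside. Hangs on another hook.
- weight_small: Smallest brass weight, 100 g, 22 mm diameter, same loop and same total height. Origin: centre of the underside. Hangs on another hook.
- weight_stand: Grey steel stand, fixed: base plate 130 x 230 x 12 mm, two 12 mm square posts at x = +56, y = +-107 mm with a rail between them, and a flat tray over the hooks: underside 185 mm up, top of its lips 195 mm, front lip at x = -34 mm, a thin strut to each post. Origin: centre of the underside; the front, from where the weights are reached, faces its -x.
- hook_row (a point): Where a loop rests on the middle hook of weight_stand (wire top, 148 mm above the bench, stand x = -11 mm); axes as the stand's. The other hooks are 75 mm to either side in y. Hooks: 6 mm wire in the x-z plane from the rail to an upturned tip, 16 mm in front of this point and 18 mm higher at its end. A loop lifted 32 mm touches the tray.
- scale_stand: Stand of the hanging scale, fixed: dark base plate 150 x 140 x 16 mm, 18 mm column at x = +55 mm, 460 mm tall. Origin: centre of the underside; the front faces -x. A blue dial case with a red pointer is clamped to the column; the clamp height differs every day and is not reported: the empty hook's seat (wire centre, bottom of the J) is 205 to 255 mm above the bench. It holds against 25 N.
- scale_axis (a point): Point on the base plate, 16 mm up, straight below the hook's seat. Hook: J of 6 mm wire in scale_stand's x-z plane, open to the front; underside 3 mm below the seat's wire centre, tip 18 mm in front of the axis and up to 21 mm above it, shank 16 mm behind the axis. A 14 mm bush hangs 64 mm and the 100 mm round dial case 78 mm above the seat, case 29 mm in front of to 16 mm behind the axis.
- scale_hook (a joint): How far the scale's hook is drawn down against its spring, in m: 0 empty, 0.020 with the 500 g weight hanging still (pointer straight down); end stop at 0.040.
- note_pad: Yellow note pad, 76 x 76 x 20 mm, a bystander on the bench. Origin: centre of the underside.

How it is judged:
By the outcome, as a careful person would: the job done as asked, in the order asked, and still so for the second after the job is handed in, with the robot touching nothing.
It also fails if it takes over 64 s, if anything falls off the work surface, if the arm or the gripper's body presses on something with over 40 N, if the wrist force passes 120 N, or if a joint passes its speed limit or range.

ROBOT

A 6-joint arm with a two-finger parallel gripper is mounted at the origin on the work surface; the furniture and walls round the work are solid. World frame = base frame: x ahead of the robot, y to its left, z up, the work surface at z = 0. Lengths are in mm, angles in rad, forces in N, time in s.
With the tool pointing down it reaches from about 275 to 1000 mm from the base axis. Payload 8.4 kg.
Tool frame: the origin (TCP) lies between the finger pads; the fingertips stand r.nose_length ahead of it and the grasp point (between the pads) lies 8 mm behind it (r.nose_length is the distance from the TCP to the fingertips, in mm); y points along the fingers, x is the direction in which the jaws open and shut, and the axes are right-handed (so a half turn about y gives the same grasp; the last joint's range is limited). The gripper opens to 85 mm and grips with 20 to 120 N. Pads are 22 mm wide; open, the fingers measure 114 mm over their backs; the gripper's body (76 mm by 85 mm) begins 54 mm behind the grasp point. The pads swing forward as they close: fully open they stand 13 mm farther back than shut.
Start: joints at [-1.327, 0.353, 1.633, -0, 1.155, -0.002], TCP at [152.081, -606.217, 242.281] pointing down, gripper open.
Joint ranges: [-2.63, 2.63], [-0.92, 2.1], [0.06, 2.66], [-1.3, 4.44], [0, 2.69], [-3.02, 3.02]. Speed limits (rad/s): [2.22, 2.22, 2.79, 3.14, 3.14, 3.14].

INTERFACE

Orientations are given as [roll, pitch, yaw] about the fixed x, y, z axes, in that order (R = Rz(yaw) Ry(pitch) Rx(roll)).
In Python, from rig import r, cams, order gives the robot as it stands. The module is installed in compiled form; this text tells all that it offers.
- The arm moves only by the shell command python3 -m crank 'ROWS' [FORCE]. ROWS is JSON, a list of rows, each a list of 7 numbers: the turn, a rotation vector about the tool's x, y, z in degrees, then the shift along the tool's x, y, z in cm, then the opening, from -1 (shut) to 1 (fully open). A call has exactly 10 rows; each row shifts and turns the pose as measured when the row begins, along the tool's axes as they then stand; what a row does not reach is not made up. A row lasts 1/12 s, in which the tool goes at most 41.7 mm and 7.16 degrees, less where a joint would pass 70% of its speed; a pose out of reach is approached as far as the arm can. A call with a gripper value outside its range is refused whole. The fingers move at their own pace and stop on an object; FORCE is the grip in N (left out, the last holds). Time passes only in rows, so rows that do not move let the fingers close, or fill a call up. It gives the time, the measured TCP pose, the force and the opening at its end, in the units of the state.
- r.sense(): the state, without advancing time (a new reading comes with each control period).
- cams.grab_frame(name): name is "scene" or "top"; returns the picture (400x640x3 uint8, blue, green, red); there is no depth.
- cams.camera_info(name): a dict with "intrinsics" (3x3 intrinsics, pixels), "k1" (the pictures are not rectified: a ray, as slopes to the right and down, at radius r is drawn at 1 + k1 r^2 times it, then the intrinsics apply), "view" (4x4, takes a point from world to camera coordinates). Camera axes: x right, y up, looking along -z (the intrinsics and any distortion apply to the point x, -y, -z); pixel columns grow to the right and rows downward; lengths in mm; the calibration is good to about 2 mm. A picture is of the moment at which its call begins. camera_info takes no time and is no camera call.
- order.sign_off(): hands the job in, once; it reports no verdict.
The state is a dict: "clock": time; "qpos": joint angles; "qvel": joint speeds; "joint_efforts": joint torques, N m; "eef_pos": TCP position; "tcp_rot": TCP orientation; "contact_force": force on the tool from outside, world axes, zero at the start; "wrist_torque": the same for the moment, N m; "opening": opening from 0.0 (shut) to 1.0 (fully open).
Only numpy, scipy, OpenCV 4.12 (cv2) and the standard library are available. Lean on these libraries where they do the work, as an engineer would, in place of code of your own. Each camera call takes 0.05 s, during which the arm holds its last target.

## Working session

There is one attempt and no reset: what is moved stays moved. The work goes in short steps, Python scripts to look and compute and a shell command to move; the robot and the scene stay as the last step left them, time stands still between calls to the robot, and variables do not carry over. Pictures are saved under pics/ and viewed, and the job is handed in when it is done.

```bash
mkdir -p pics
python3 - <<'E'
from rig import r,cams,order
import cv2,numpy as np
print(r.sense()); print(r.nose_length)
for n in ("scene","top"):
    print(n,cams.camera_info(n)); cv2.imwrite(f"pics/{n}0.png",cams.grab_frame(n))
E
```

```text
{'clock': 0.0, 'qpos': array([-1.32740027e+00,  3.53653006e-01,  1.63413044e+00,  2.60500906e-05,
        1.15517328e+00, -2.40427521e-03]), 'qvel': array([-2.38952271e-04, -1.83318202e-04, -1.16394300e-03, -1.81804252e-03,
        1.39067062e-03,  5.42064973e-05]), 'joint_efforts': array([-1.45315375e-03, -6.05251694e+01, -3.42064404e+01, -1.38254691e-04,
        9.36479919e-03, -4.78537061e-06]), 'eef_pos': array([ 151.97952221, -605.77618531,  241.56020522]), 'tcp_rot': array([-1.57076923e+00,  1.36401073e-03, -1.32500651e+00]), 'contact_force': array([-0.44922648,  0.08534627,  0.05493022]), 'wrist_torque': array([ 0.01039594, -0.00797794, -0.02100658]), 'opening': 0.9989629691121296}
11.0
scene {'intrinsics': array([[379.29103582,   0.        , 316.98027187],
       [  0.        , 379.29103582, 197.95401807],
       [  0.        ,   0.        ,   1.        ]]), 'k1': 0.0010290486489037043, 'view': array([[ 5.39388508e-01, -8.41948962e-01, -1.34900834e-02,
        -2.41268411e+02],
       [ 3.29537415e-01,  1.96318927e-01,  9.23506346e-01,
        -3.04642280e+02],
       [-7.74896851e-01, -5.02574198e-01,  3.83345857e-01,
        -5.59432800e+02],
       [ 0.00000000e+00,  0.00000000e+00,  0.00000000e+00,
         1.00000000e+00]])}
top {'intrinsics': array([[448.99877261,   0.        , 324.81182745],
       [  0.        , 448.99877261, 197.89580976],
       [  0.        ,   0.        ,   1.        ]]), 'k1': -0.08834736321290504, 'view': array([[ 2.83608755e-01, -9.58933063e-01, -3.66808127e-03,
        -1.18650292e+02],
       [ 7.41983384e-01,  2.17018528e-01,  6.34321383e-01,
        -4.47620707e+02],
       [-6.07475705e-01, -1.82620753e-01,  7.73060754e-01,
        -8.18974935e+02],
       [ 0.00000000e+00,  0.00000000e+00,  0.00000000e+00,
         1.00000000e+00]])}
```

View pics/scene0.png

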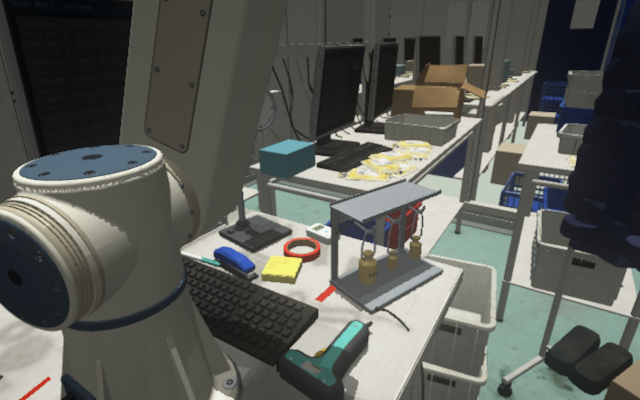

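View pics/top0.png

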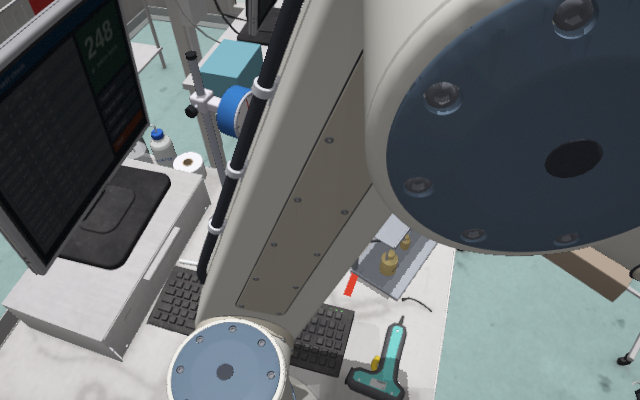

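```bash
cat > h.py <<'E'
from rig import r,cams,order
import cv2,numpy as np
from scipy.optimize import least_squares
from scipy.spatial.transform import Rotation as Ro
F=np.diag([1.,-1,-1])
def prm(n):
    c=cams.camera_info(n); V=c['view']; R=F@V[:3,:3]; t=F@V[:3,3]
    return c['intrinsics'],c['k1'],R,t
def proj(n,P):
    K,k1,R,t=prm(n); p,_=cv2.projectPoints(np.atleast_2d(np.float64(P)),cv2.Rodrigues(R)[0],t,K,np.array([k1,0,0,0.]))
    return p.reshape(-1,2)
def ray(n,uv):
    K,k1,R,t=prm(n); u=cv2.undistortPoints(np.float64([[uv]]),K,np.array([k1,0,0,0.]))[0,0]
    d=R.T@np.array([u[0],u[1],1.]); return -R.T@t, d/np.linalg.norm(d)
def onz(n,uv,z):
    c,d=ray(n,uv); return c+d*(z-c[2])/d[2]
def tri(a,b):
    (c1,d1),(c2,d2)=ray(*a),ray(*b)
    s=np.linalg.lstsq(np.c_[d1,-d2],c2-c1,rcond=None)[0]
    p,q=c1+d1*s[0],c2+d2*s[1]; return (p+q)/2,np.linalg.norm(p-q)
def crop(n,f,x0,y0,w,h,s,img=None):
    img=cams.grab_frame(n) if img is None else img
    cv2.imwrite(f,cv2.resize(img[y0:y0+h,x0:x0+w],None,fx=s,fy=s,interpolation=cv2.INTER_CUBIC))
def st():
    s=r.sense(); R=Ro.from_euler('xyz',s['tcp_rot']).as_matrix()
    return s['eef_pos'],R,s
E
python3 - <<'E'
from h import *
np.set_printoptions(precision=1,suppress=True)
for n in("scene","top"): print(n,ray(n,(320,200)))
for uv in [(330,278),(385,310),(443,268),(283,270),(252,235)]: print(uv,onz("scene",uv,0))
print(onz("scene",(367,280),34))
for n,a in (("scene",(300,150,170,170,4.5)),):
    crop(n,"pics/sc1.png",*a,img=cv2.imread("pics/scene0.png"))
E
```

```text
scene (array([-203. , -424.5,  492.5]), array([ 0.8,  0.5, -0.4]))
top (array([-131.7, -166.2,  916.6]), array([ 0.6,  0.2, -0.8]))
(330, 278) [413.1 -56.6   0. ]
(385, 310) [ 376.1 -204.9    0. ]
(443, 268) [ 585.  -259.9    0. ]
(283, 270) [383.6  53.2   0. ]
(252, 235) [476.7 231.5   0. ]
[ 404.4 -150.8   34. ]
```

View pics/sc1.png

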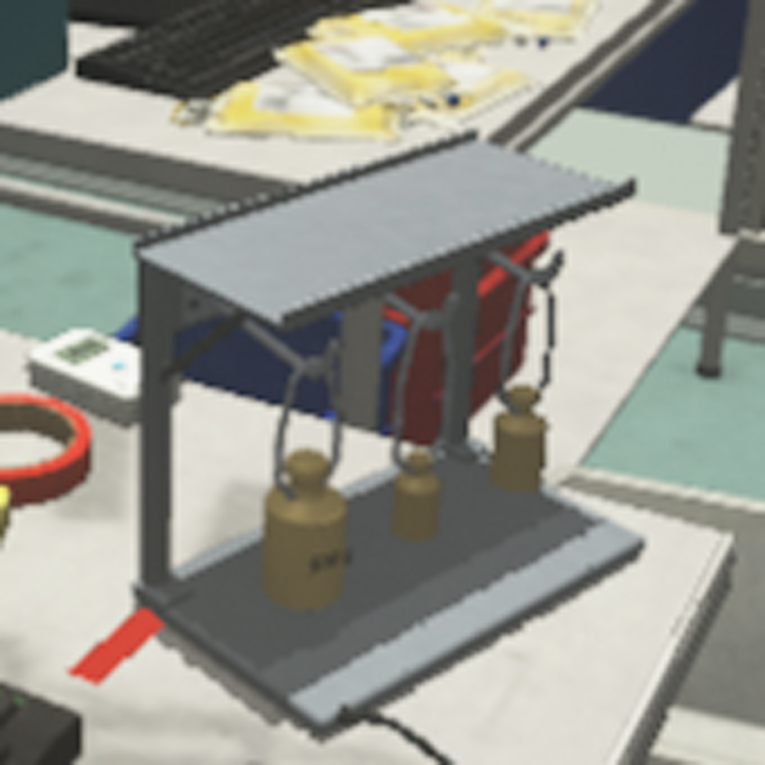

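Run:
```python
from h import *
t=cv2.imread("pics/top0.png")
crop("top","pics/t1.png",330,200,130,110,6,img=t)
crop("top","pics/t2.png",160,30,130,180,3.3,img=t)
crop("scene","pics/s2.png",180,180,130,110,6,img=cv2.imread("pics/scene0.png"))
```

```text
(no output)
```

View pics/t1.png

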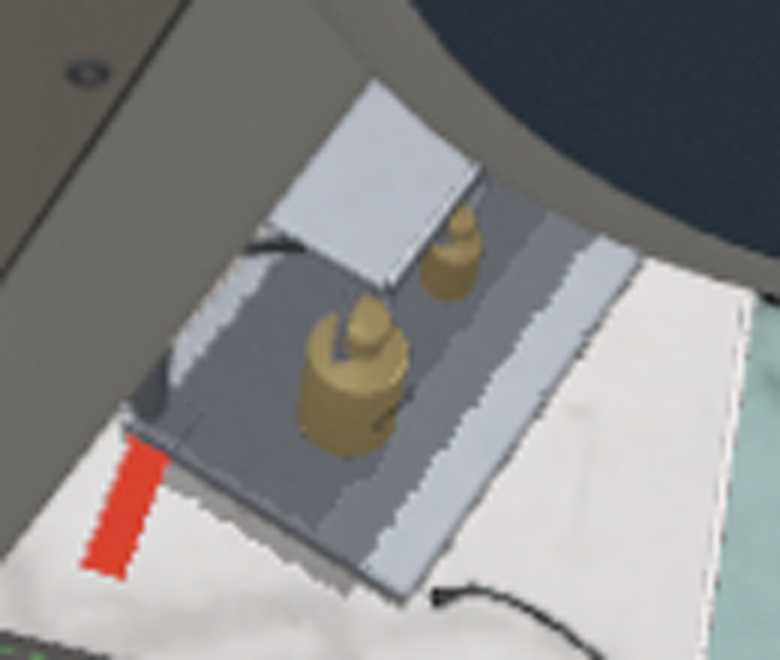

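View pics/t2.png

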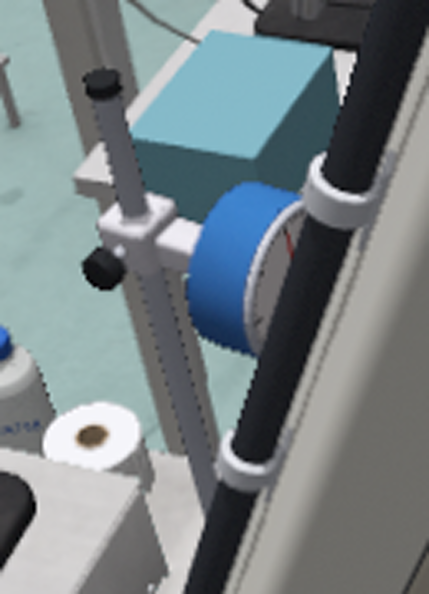

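View pics/s2.png

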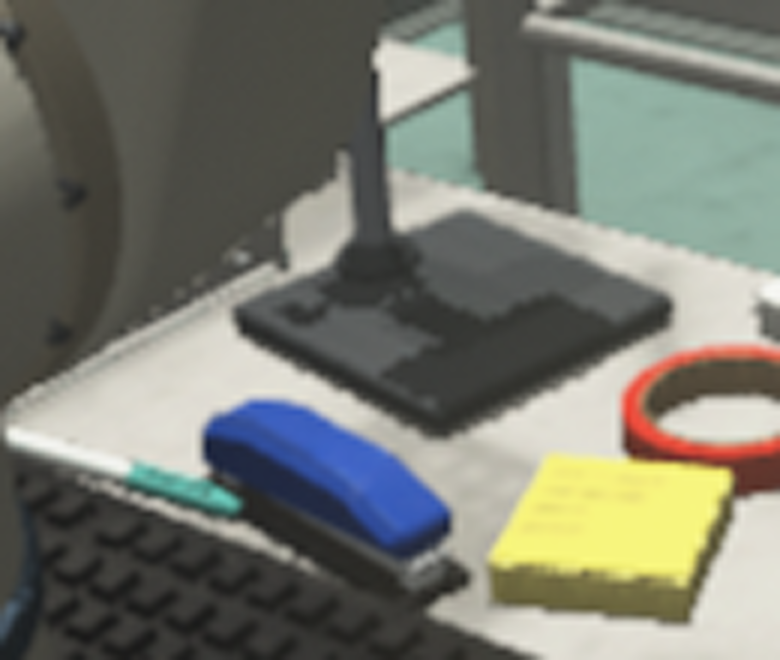

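```bash
cat > fit.py <<'E'
from h import *
np.set_printoptions(precision=2,suppress=True)
def world(p,L):
    c,s=np.cos(p[2]),np.sin(p[2]); L=np.atleast_2d(np.float64(L))
    return np.c_[p[0]+c*L[:,0]-s*L[:,1],p[1]+s*L[:,0]+c*L[:,1],L[:,2]]
def fit(obs,p0):
    f=lambda p:np.concatenate([(proj(n,world(p,L))[0]-np.array(uv)) for n,L,uv in obs])
    s=least_squares(f,p0,loss='soft_l1',x_scale=[10,10,.05]); return s.x,f(s.x).reshape(-1,2)
E
python3 - <<'E'
from fit import *
o=[("scene",(-65,115,12),(371.1,308.9)),("scene",(-65,-115,12),(442.9,270)),("scene",(65,115,12),(330.4,281.1)),
("top",(-65,115,12),(397.2,300)),("top",(65,115,12),(351.3,270))]
p,e=fit(o,[450,-150,1.3]); print(p,e)
for s,pp in (("scene",p),("top",p)):
  print(s,proj(s,world(p,[(-34,115,195),(-34,-115,195),(-11,75,34),(-11,75,79),(-11,75,148)])))
print(world(p,[(-11,75,34),(-11,0,148),(-200,75,58)]))
o=[("scene",(-75,70,16),(253.3,249.2)),("scene",(-75,-70,16),(291.3,230)),("scene",(75,70,16),(219.7,231.7)),("scene",(75,-70,16),(257,215))]
for y0 in (.5,1.3,2,):
  p,e=fit(o,[480,200,y0]); print(p,e,world(p,[(55,0,16),(0,0,16)]),proj("scene",world(p,[(55,0,16),(55,0,100)])),proj("top",world(p,[(55,0,460)])))
E
```

```text
[ 475.19 -167.64    1.22] [[ 0.37  2.39]
 [ 1.31 -0.55]
 [-1.78 -0.78]
 [ 0.56 -0.11]
 [-2.08 -0.2 ]]
scene [[363.34 219.69]
 [441.64 189.96]
 [367.02 281.1 ]
 [367.84 262.33]
 [369.19 231.83]]
top [[395.72 247.64]
 [449.41 175.62]
 [387.43 269.6 ]
 [389.62 259.08]
 [393.3  241.38]]
[[ 400.91 -152.53   34.  ]
 [ 471.46 -177.99  148.  ]
 [ 336.75 -330.31   58.  ]]
[478.88 219.62   1.42] [[-0.1   0.37]
 [ 1.7  -0.39]
 [-2.14 -0.19]
 [ 0.17 -0.28]] [[487.25 273.98  16.  ]
 [478.88 219.62  16.  ]] [[242.67 224.76]
 [239.95 197.2 ]] [[191.36  53.39]]
[478.88 219.62   1.42] [[-0.1   0.37]
 [ 1.7  -0.39]
 [-2.14 -0.19]
 [ 0.17 -0.28]] [[487.25 273.98  16.  ]
 [478.88 219.62  16.  ]] [[242.67 224.76]
 [239.95 197.2 ]] [[191.36  53.39]]
[478.88 219.62   1.42] [[-0.1   0.37]
 [ 1.7  -0.39]
 [-2.14 -0.19]
 [ 0.17 -0.28]] [[487.25 273.98  16.  ]
 [478.88 219.62  16.  ]] [[242.67 224.76]
 [239.95 197.2 ]] [[191.36  53.39]]
```

Run:
```python
from fit import *
for n,uv,z in [("scene",(285,365),10),("scene",(345,330),30),("scene",(370,323),20),("scene",(330,375),20),("top",(400,320),20),("top",(395,350),30),("top",(360,385),20),("top",(405,390),20),("scene",(248,352),15),("scene",(316,313),15),("top",(445,260),0),("top",(437,390),0),("scene",(464,268),0),("scene",(408,328),0)]: print(n,uv,onz(n,uv,z))
print(proj("scene",[(349,-293,58),(330,-340,58)]),proj("top",[(349,-293,58)]))
```

```text
scene (285, 365) [ 154.46 -126.52   10.  ]
scene (345, 330) [ 255.78 -180.67   30.  ]
scene (370, 323) [ 305.2 -205.1   20. ]
scene (330, 375) [ 167.98 -202.91   20.  ]
top (400, 320) [ 295.64 -203.1    20.  ]
top (395, 350) [ 224.08 -205.24   30.  ]
top (360, 385) [ 139.91 -153.92   20.  ]
top (405, 390) [ 154.42 -240.29   20.  ]
scene (248, 352) [140.08 -60.63  15.  ]
scene (316, 313) [ 281.88 -104.01   15.  ]
top (445, 260) [ 485.23 -279.32    0.  ]
top (437, 390) [ 177.81 -303.52    0.  ]
scene (464, 268) [ 610.23 -301.12    0.  ]
scene (408, 328) [ 351.33 -261.09    0.  ]
[[427.78 309.16]
 [452.51 325.47]] [[449.04 300.42]]
```

```bash
cat >> fit.py <<'E'
def target(yaw,tilt,flip):
    # tool y along (cos yaw, sin yaw) tilted down by tilt; x=-sy (flip=0,z up) or +sy
    sx=np.array([np.cos(yaw),np.sin(yaw),0]); sy=np.array([-np.sin(yaw),np.cos(yaw),0])
    y=np.cos(tilt)*sx-np.sin(tilt)*np.array([0,0,1.]); x=-sy if not flip else sy
    return np.c_[x,y,np.cross(x,y)]
def delta(yaw,tilt,flip,P=None):
    p,R,s=st(); D=R.T@target(yaw,tilt,flip); rv=np.degrees(Ro.from_matrix(D).as_rotvec())
    print("q",s['qpos'].round(3),"pos",p,"t",s['clock'].round(2),"F",s['contact_force'].round(1),"open",round(s['opening'],3)); print("rotvec",rv,"ang",np.linalg.norm(rv))
    if P is not None: print("shift world",P-p,"tool cm",R.T@(np.array(P)-p)/10, "in target axes",target(yaw,tilt,flip).T@(np.array(P)-p)/10)
E
python3 - <<'E'
from fit import *
for fl in (0,1):
  for t in (0,.5): delta(1.22,t,fl,(310,-400,200))
E
```

```text
Traceback (most recent call last):
  File "fit.py", line 16, in delta
    print("q",s['qpos'].round(3),"pos",p,"t",s['clock'].round(2),"F",s['contact_force'].round(1),"open",round(s['opening'],3)); print("rotvec",rv,"ang",np.linalg.norm(rv))
                                             ^^^^^^^^^^^^^^^^
AttributeError: 'float' object has no attribute 'round'
```

```bash
sed -i "s/s\['clock'\].round(2)/round(s['clock'],2)/" fit.py
python3 - <<'E'
from fit import *
for fl in (0,1):
  for t in (0,.5): delta(1.22,t,fl,(310,-400,200))
E
```

```text
q [-1.33  0.35  1.63  0.    1.16 -0.  ] pos [ 151.99 -605.8   241.62] t 0.1 F [ 1.2 -0.2 -0.1] open 1.002
rotvec [ 82.13 -43.57  43.46] ang 102.62379768008779
shift world [158.01 205.8  -41.62] tool cm [-16.11   4.18  20.33] in target axes [ 7.77 24.76 -4.16]
q [-1.33  0.35  1.63  0.    1.16 -0.  ] pos [ 151.99 -605.8   241.62] t 0.1 F [ 1.2 -0.2 -0.1] open 1.002
rotvec [ 56.2  -50.25  29.73] ang 81.03811625726969
shift world [158.01 205.8  -41.62] tool cm [-16.11   4.18  20.33] in target axes [ 7.77 23.72  8.22]
q [-1.33  0.35  1.63  0.    1.16 -0.  ] pos [ 151.99 -605.8   241.62] t 0.1 F [ 1.2 -0.2 -0.1] open 1.002
rotvec [-49.51  93.61  93.55] ang 141.2961298859166
shift world [158.01 205.8  -41.62] tool cm [-16.11   4.18  20.33] in target axes [-7.77 24.76  4.16]
q [-1.33  0.35  1.63  0.    1.16 -0.  ] pos [ 151.99 -605.8   241.62] t 0.1 F [ 1.2 -0.2 -0.1] open 1.002
rotvec [-34.5  110.04  65.22] ang 132.4867060045874
shift world [158.01 205.8  -41.62] tool cm [-16.11   4.18  20.33] in target axes [-7.77 23.72 -8.22]
```

```bash
python3 -m crank '[[4.8,-4.3,2.5,-1.5,0,1.5,1],[4.8,-4.3,2.5,-1.5,0,1.5,1],[4.8,-4.3,2.5,-1.5,0,1.5,1],[4.8,-4.3,2.5,-1.5,0,1.5,1],[4.8,-4.3,2.5,0,0,1,1],[4.8,-4.3,2.5,0,0,1,1],[0,0,0,0,0,0,1],[0,0,0,0,0,0,1],[0,0,0,0,0,0,1],[0,0,0,0,0,0,1]]'
python3 - <<'E'
from fit import *
for t in (0,.5): delta(1.22,t,0,(310,-400,200))
E
```

```text
clock: 0.93
eef_pos: [203.2, -514.8, 259.8]
tcp_rot: [-1.007, 0.132, -0.813]
contact_force: [-0.4, -0.2, 0.3]
opening: 1.001
q [-1.42  0.46  1.56  0.38  1.57 -0.66] pos [ 203.17 -514.78  259.79] t 0.93 F [-0.4 -0.2  0.3] open 1.001
rotvec [ 54.79 -20.04  20.36] ang 61.79436790896556
shift world [106.83 114.78 -59.79] tool cm [-0.2  13.48  9.99] in target axes [ 6.09 14.45 -5.98]
q [-1.42  0.46  1.56  0.38  1.57 -0.66] pos [ 203.17 -514.78  259.79] t 0.93 F [-0.4 -0.2  0.3] open 1.001
rotvec [ 26.73 -23.73  14.33] ang 38.508019777072064
shift world [106.83 114.78 -59.79] tool cm [-0.2  13.48  9.99] in target axes [ 6.09 15.55  1.68]
```

```bash
python3 -m crank '[[4.6,-3.6,2.3,0,1.3,1,1],[4.6,-3.6,2.3,0,1.3,1,1],[4.6,-3.6,2.3,0,1.3,1,1],[4.6,-3.6,2.3,0,1.3,1,1],[4.6,-3.6,2.3,0,1.3,1,1],[4.6,-3.6,2.3,0,1.3,1,1],[3,0,0,0,1,0,1],[0,0,0,0,0,0,1],[0,0,0,0,0,0,1],[0,0,0,0,0,0,1]]'
python3 - <<'E'
from fit import *
for t in (0.2,.4): delta(1.22,t,0,(310,-400,200))
for n in("scene","top"): cv2.imwrite(f"pics/{n}1.png",cams.grab_frame(n))
E
```

```text
clock: 1.77
eef_pos: [263.4, -424.8, 244.5]
tcp_rot: [-0.436, 0.018, -0.379]
contact_force: [1.9, 0.0, -0.2]
opening: 0.999
q [-1.36  0.69  1.53  0.56  1.92 -1.06] pos [ 263.37 -424.83  244.55] t 1.77 F [ 1.9  0.  -0.2] open 0.999
rotvec [13.51 -1.48  1.21] ang 13.642030504636335
shift world [ 46.63  24.83 -44.55] tool cm [ 3.49  5.51 -2.28] in target axes [ 3.53  4.74 -3.58]
q [-1.36  0.69  1.53  0.56  1.92 -1.06] pos [ 263.37 -424.83  244.55] t 1.77 F [ 1.9  0.  -0.2] open 0.999
rotvec [ 2.05 -1.59  1.06] ang 2.7998826170151303
shift world [ 46.63  24.83 -44.55] tool cm [ 3.49  5.51 -2.28] in target axes [ 3.53  5.36 -2.57]
```

View pics/scene1.png

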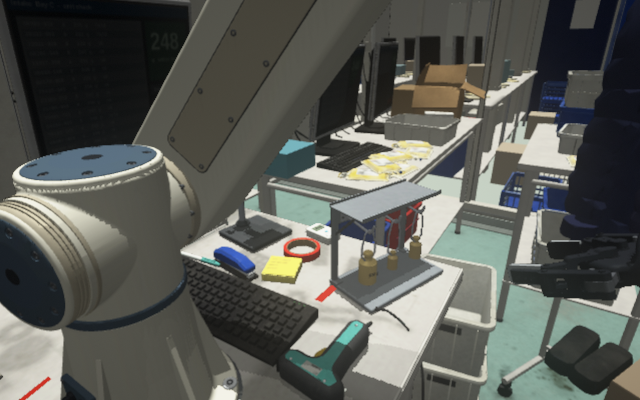

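View pics/top1.png

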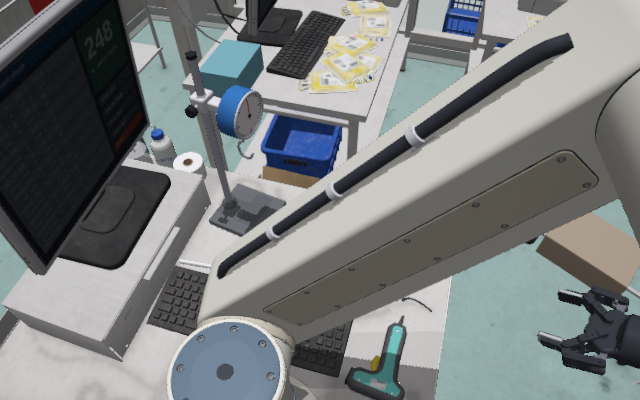

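Run:
```python
from h import *
crop("top","pics/t3.png",180,70,110,90,7,img=cv2.imread("pics/top1.png"))
crop("top","pics/t4.png",200,160,110,90,7,img=cv2.imread("pics/top1.png"))
```

```text
(no output)
```

View pics/t3.png

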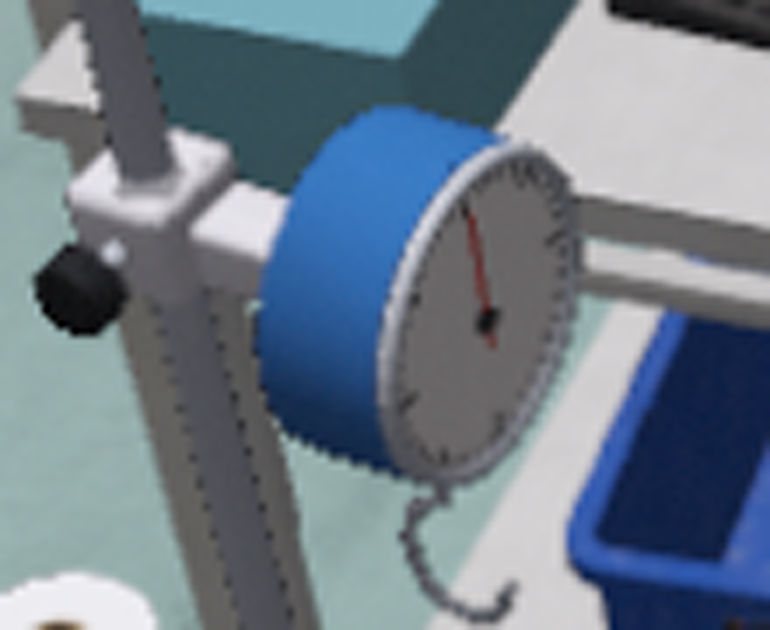

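View pics/t4.png

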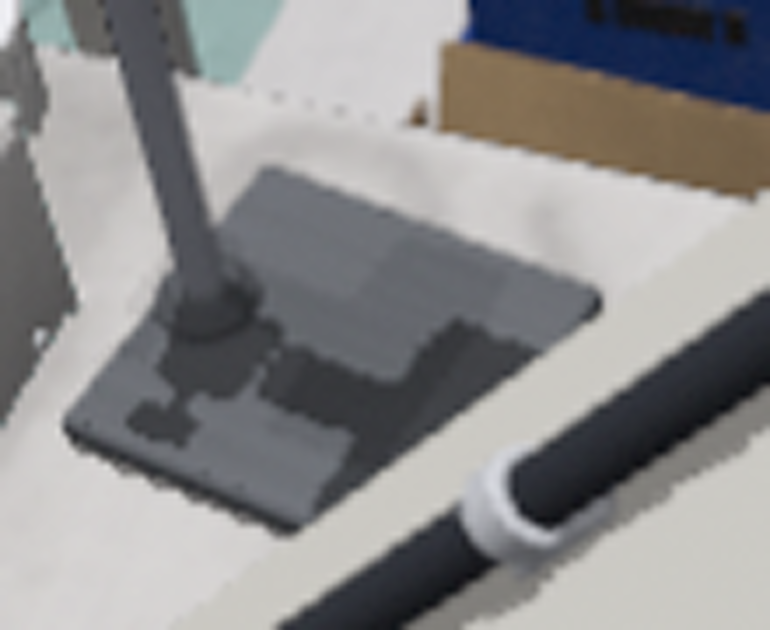

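```bash
cat > scale.py <<'E'
from fit import *
obs=[("scene",(-75,70,16),(253.3,249.2)),("scene",(-75,-70,16),(291.3,230)),("scene",(75,70,16),(219.7,231.7)),("scene",(75,-70,16),(257,215)),
("top",(75,-70,16),(237.9,184)),("top",(-75,-70,16),(286.1,201.9)),("top",(75,70,16),(209.7,220.7)),("top",(55,0,460),(191.2,55.0))]
hk=[("top",(-29,128),(249.4,115.7)),("top",(-18,21),(253.4,153.6)),("top",(0,0),(245.5,157.2)),("top",(0,64+7),(242.8,139.5))]
def f(p):
    a,h=p[3:]
    e=[proj(n,world(p[:3],L))[0]-np.array(uv) for n,L,uv in obs]+[proj(n,world(p[:3],(a+x,0,h+z)))[0]-np.array(uv) for n,(x,z),uv in hk]
    return np.concatenate(e)
if __name__=="__main__":
    s=least_squares(f,[479,220,1.42,0,230],loss='soft_l1',x_scale=[10,10,.05,10,10])
    print(s.x); print(f(s.x).reshape(-1,2)); p=s.x
    print("axis",world(p[:3],(p[3],0,p[4])))
    print(proj("top",world(p[:3],[(p[3],0,p[4]),(p[3]-18,0,p[4]+21),(p[3]+16,0,p[4]+16),(p[3],0,p[4]+64),(p[3]-29,0,p[4]+128)])))
E
python3 scale.py
```

```text
[478.22 219.55   1.42 -26.87 221.31]
[[-0.06  0.48]
 [ 1.59 -0.37]
 [-2.33 -0.01]
 [-0.12 -0.18]
 [ 0.21 -0.47]
 [ 1.45 -0.06]
 [-1.16  1.08]
 [-0.06 -1.34]
 [ 0.93  0.41]
 [-1.02  0.01]
 [ 0.99  0.83]
 [-1.01 -5.76]]
axis [[474.26 192.97 221.31]]
[[246.49 158.03]
 [252.38 153.61]
 [239.14 150.61]
 [242.28 136.26]
 [250.33 116.11]]
```

Run:
```python
from fit import *
delta(1.22,.2,0,(353,-283,86))
```

```text
q [-1.36  0.69  1.52  0.56  1.93 -1.06] pos [ 263.31 -425.21  245.21] t 1.87 F [ 0.4  0.6 -0.2] open 1.001
rotvec [13.54 -1.39  1.23] ang 13.664070367792023
shift world [  89.69  142.21 -159.21] tool cm [ 3.33 21.69 -7.39] in target axes [  3.54  19.27 -12.34]
```

```bash
python3 -m crank '[[4.5,-0.5,0.4,0.4,2.2,-1.2,0.4],[4.5,-0.5,0.4,0.4,2.2,-1.2,0.4],[4.5,-0.5,0.4,0.4,2.2,-1.2,0.4],[0,0,0,0.4,2.1,-1.4,0.4],[0,0,0,0.4,2.1,-1.4,0.4],[0,0,0,0.4,2.1,-1.4,0.4],[0,0,0,0.4,2.1,-1.4,0.4],[0,0,0,0.4,2.1,-1.4,0.4],[0,0,0,0,0,0,0.4],[0,0,0,0,0,0,0.4]]'
python3 - <<'E'
from fit import *
delta(1.22,.2,0,(353,-283,86))
delta(1.22,.2,0,(403.7,-145,56.4))
for n in("scene","top"): cv2.imwrite(f"pics/{n}2.png",cams.grab_frame(n))
E
```

```text
clock: 2.7
eef_pos: [343.6, -314.7, 98.3]
tcp_rot: [-0.225, -0.012, -0.362]
contact_force: [-0.5, 0.3, -0.3]
opening: 0.699
q [-1.22  0.94  1.67  0.71  1.75 -1.24] pos [ 343.62 -314.66   98.31] t 2.7 F [-0.5  0.3 -0.3] open 0.699
rotvec [1.44 0.53 0.76] ang 1.7105442689245167
shift world [  9.38  31.66 -12.31] tool cm [-0.26  3.48 -0.46] in target axes [-0.21  3.47 -0.55]
q [-1.22  0.94  1.67  0.71  1.75 -1.24] pos [ 343.62 -314.66   98.31] t 2.7 F [-0.5  0.3 -0.3] open 0.699
rotvec [1.44 0.53 0.76] ang 1.7105442689245167
shift world [ 60.08 169.66 -41.91] tool cm [-0.43 18.47 -0.07] in target axes [-0.19 18.47 -0.53]
```

View pics/scene2.png

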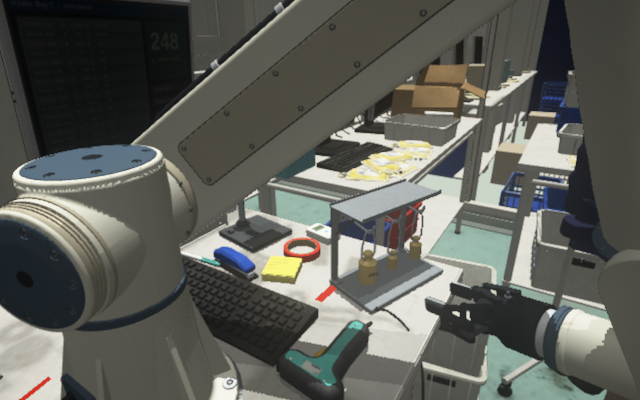

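View pics/top2.png

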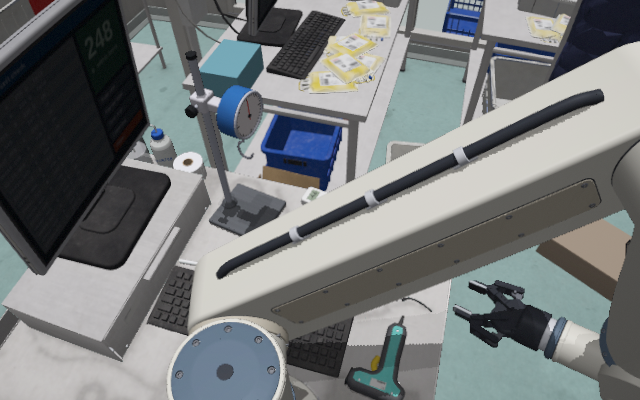

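```bash
python3 -m crank '[[0.5,0.2,0.3,-0.1,1.5,-0.1,0.4],[0.5,0.2,0.3,-0.1,1.5,-0.1,0.4],[0.4,0.1,0.2,0,1.5,-0.1,0.4],[0,0,0,0,1.5,0,0.4],[0,0,0,0,1.5,0,0.4],[0,0,0,0,1.5,0,0.4],[0,0,0,0,1.2,0,0.4],[0,0,0,0,1,0,0.4],[0,0,0,0,0,0,0.4],[0,0,0,0,0,0,0.4]]'
python3 - <<'E'
from fit import *
delta(1.22,.2,0,(403.7,-145,56.4))
im=cams.grab_frame("scene")
p,R,s=st()
print(proj("scene",[p,p-8*R[:,1],p+11*R[:,1],p+11*R[:,1]+30*R[:,0],p+11*R[:,1]-30*R[:,0]]))
crop("scene","pics/sc3.png",320,180,160,150,5,img=im)
crop("top","pics/t5.png",320,180,160,150,5)
E
```

```text
clock: 3.63
eef_pos: [382.6, -203.2, 72.3]
tcp_rot: [-0.203, -0.002, -0.35]
contact_force: [0.5, -1.2, 0.5]
opening: 0.697
q [-1.08  0.95  1.84  0.82  1.6  -1.32] pos [ 382.64 -203.23   72.33] t 3.63 F [ 0.5 -1.2  0.5] open 0.697
rotvec [0.2  0.14 0.01] ang 0.24295533037412173
shift world [ 21.06  58.23 -15.93] tool cm [-0.02  6.39 -0.31] in target axes [-0.02  6.38 -0.33]
[[387.69 277.21]
 [390.81 278.36]
 [383.49 275.66]
 [394.07 270.24]
 [372.43 281.34]]
```

View pics/sc3.png

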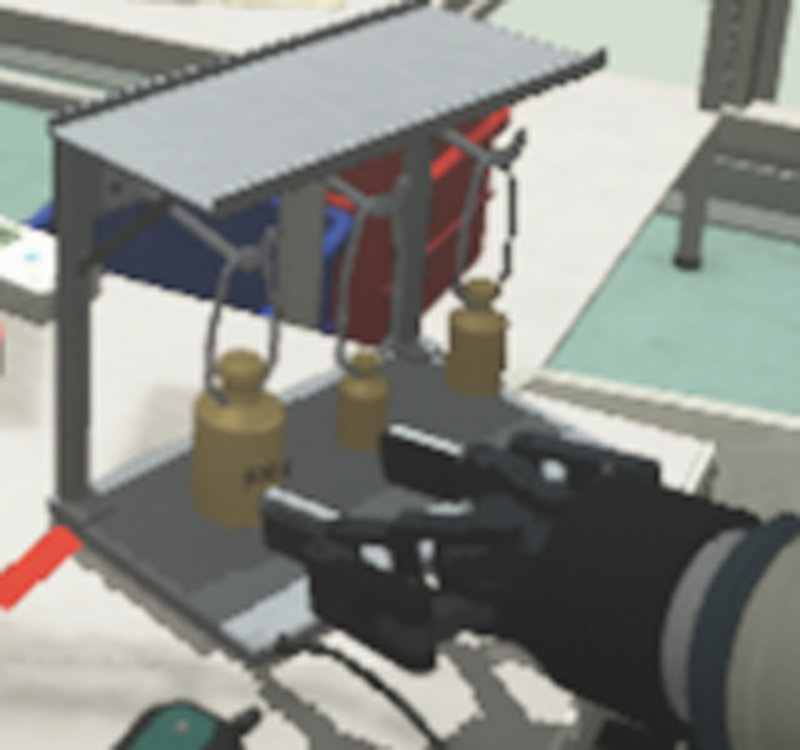

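View pics/t5.png

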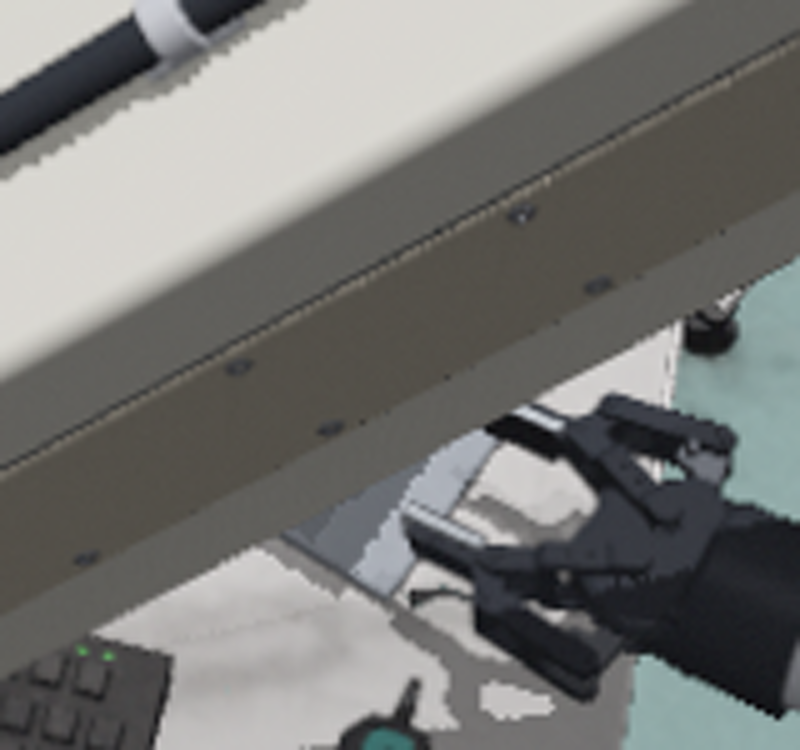

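```bash
python3 -m crank '[[0.2,0.1,0,0,1.1,-0.1,0.4],[0,0,0,0,1.1,-0.1,0.4],[0,0,0,0,1.1,-0.1,0.4],[0,0,0,0,1.1,0,0.4],[0,0,0,0,1.1,0,0.4],[0,0,0,0,0.7,0,0.4],[0,0,0,0,0.3,0,0.4],[0,0,0,0,0,0,0.4],[0,0,0,0,0,0,0.4],[0,0,0,0,0,0,0.4]]'
python3 - <<'E'
from fit import *
delta(1.22,.2,0,(403.7,-145,56.4))
im=cams.grab_frame("scene")
crop("scene","pics/sc4.png",320,180,160,150,5,img=im)
E
```

```text
clock: 4.57
eef_pos: [406.7, -139.6, 54.4]
tcp_rot: [-0.201, -0.002, -0.353]
contact_force: [0.3, -0.1, 0.4]
opening: 0.7
q [-0.99  0.97  1.92  0.91  1.52 -1.38] pos [ 406.69 -139.62   54.39] t 4.57 F [ 0.3 -0.1  0.4] open 0.7
rotvec [0.08 0.08 0.12] ang 0.16620669476504402
shift world [-2.99 -5.38  2.01] tool cm [-0.09 -0.64  0.08] in target axes [-0.1  -0.64  0.08]
```

View pics/sc4.png

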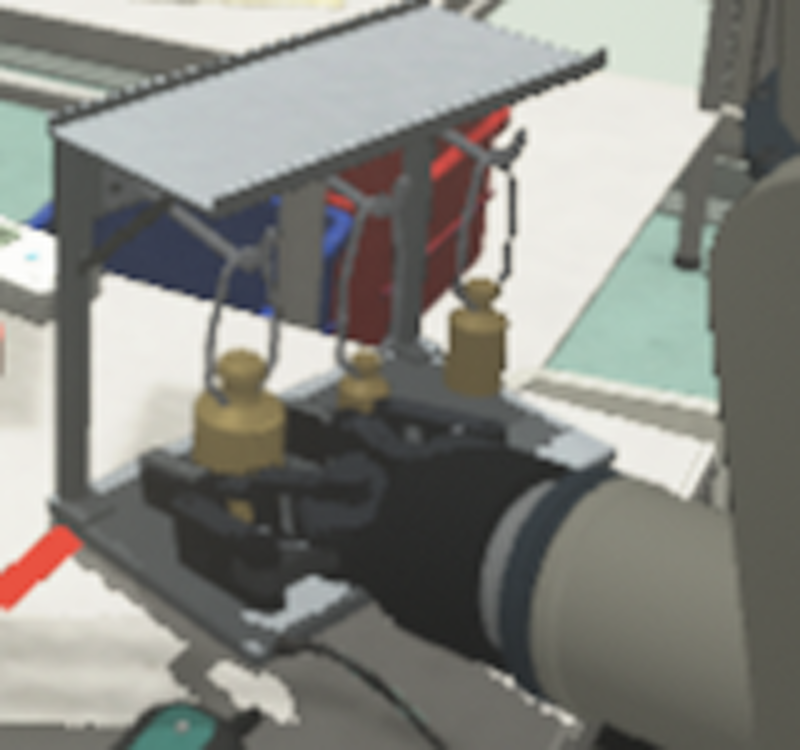

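```bash
python3 -m crank '[[0,0,0,-0.1,-0.3,0.1,0.4],[0,0,0,0,-0.3,0,0.4],[0,0,0,0,0,0,0.3],[0,0,0,0,0,0,0.1],[0,0,0,0,0,0,0],[0,0,0,0,0,0,-0.1],[0,0,0,0,0,0,-0.2],[0,0,0,0,0,0,-0.4],[0,0,0,0,0,0,-1],[0,0,0,0,0,0,-1]]' 50
python3 - <<'E'
from fit import *
delta(1.22,.2,0,(403.7,-145,56.4))
im=cams.grab_frame("scene")
crop("scene","pics/sc5.png",320,180,160,150,5,img=im)
E
```

```text
clock: 5.45
eef_pos: [403.8, -147.6, 57.1]
tcp_rot: [-0.203, -0.004, -0.356]
contact_force: [-0.8, -0.9, 0.4]
opening: 0.412
q [-1.    0.97  1.92  0.9   1.53 -1.37] pos [ 403.82 -147.61   57.06] t 5.45 F [-0.8 -0.9  0.4] open 0.412
rotvec [0.17 0.18 0.32] ang 0.4000970193613197
shift world [-0.12  2.61 -0.66] tool cm [-0.1   0.25 -0.02] in target axes [-0.1   0.25 -0.02]
```

View pics/sc5.png

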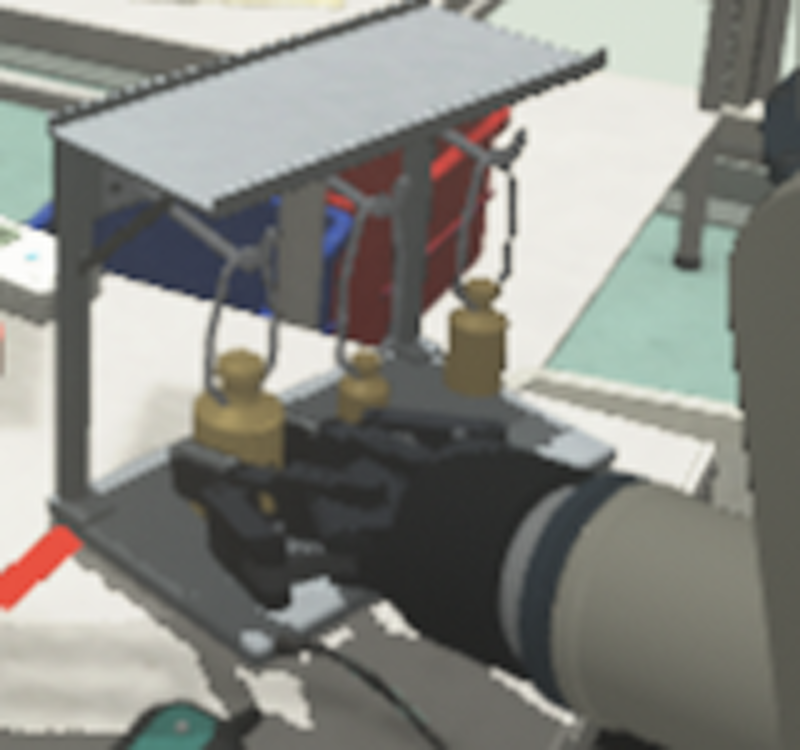

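```bash
python3 -m crank '[[0,0,0,0,0,0,-1],[0,0,0,0,0,0,-1],[0,0,0,0,-0.06,0.3,-1],[0,0,0,0,-0.06,0.3,-1],[0,0,0,0,-0.06,0.3,-1],[0,0,0,0,-0.06,0.3,-1],[0,0,0,0,-0.06,0.3,-1],[0,0,0,0,-0.06,0.3,-1],[0,0,0,0,0,0,-1],[0,0,0,0,0,0,-1]]'
python3 - <<'E'
from fit import *
delta(1.22,.2,0,(403.8,-147.6,82))
im=cams.grab_frame("scene")
crop("scene","pics/sc6.png",320,180,160,150,5,img=im)
E
```

```text
clock: 6.33
eef_pos: [403.5, -147.6, 75.0]
tcp_rot: [-0.209, -0.004, -0.355]
contact_force: [-0.6, 1.3, -4.9]
opening: 0.411
q [-1.    0.93  1.93  0.9   1.54 -1.35] pos [ 403.51 -147.6    74.98] t 6.33 F [-0.6  1.3 -4.9] open 0.411
rotvec [0.53 0.16 0.26] ang 0.6111293921143608
shift world [ 0.29 -0.    7.02] tool cm [ 0.03 -0.14  0.69] in target axes [ 0.03 -0.13  0.69]
```

View pics/sc6.png

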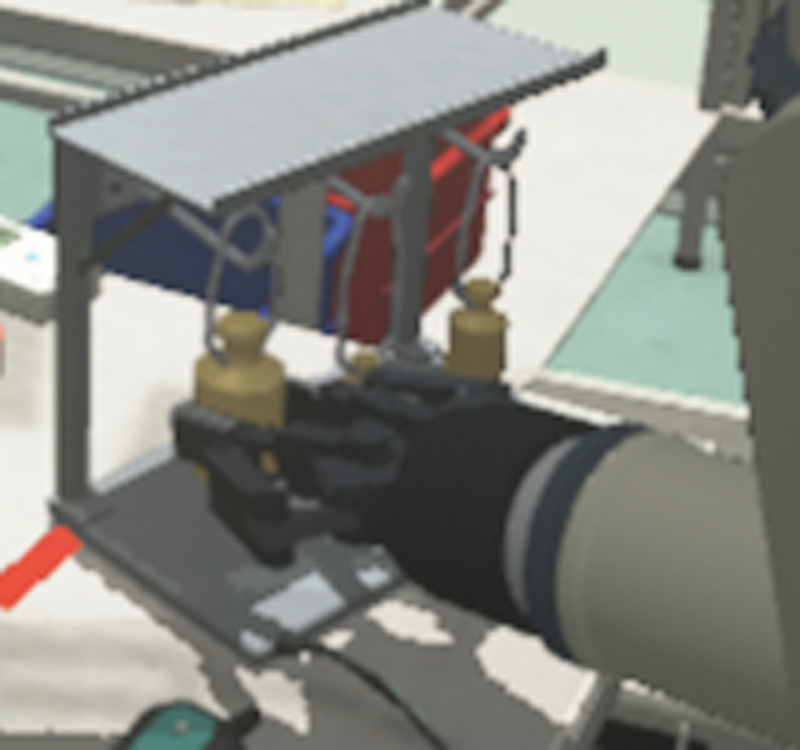

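```bash
python3 -m crank '[[0.2,0.1,0.1,0,-0.06,0.3,-1],[0.2,0.1,0.1,0,-0.06,0.3,-1],[0,0,0,0,-0.04,0.15,-1],[0,0,0,0,0,0,-1],[0,0,0,0,0,0,-1],[0,0,0,0,0,0,-1],[0,0,0,0,0,0,-1],[0,0,0,0,0,0,-1],[0,0,0,0,0,0,-1],[0,0,0,0,0,0,-1]]'
python3 - <<'E'
from fit import *
delta(1.22,.2,0,(403.8,-147.6,82))
im=cams.grab_frame("scene")
crop("scene","pics/sc7.png",340,190,100,90,8,img=im)
E
```

```text
clock: 7.22
eef_pos: [403.4, -147.5, 83.1]
tcp_rot: [-0.201, 0.001, -0.352]
contact_force: [0.5, 0.4, -5.8]
opening: 0.415
q [-1.    0.92  1.93  0.9   1.55 -1.34] pos [ 403.39 -147.51   83.06] t 7.22 F [ 0.5  0.4 -5.8] open 0.415
rotvec [ 0.07 -0.09  0.03] ang 0.11969113161900476
shift world [ 0.41 -0.09 -1.06] tool cm [ 0.04  0.03 -0.1 ] in target axes [ 0.04  0.03 -0.1 ]
```

View pics/sc7.png

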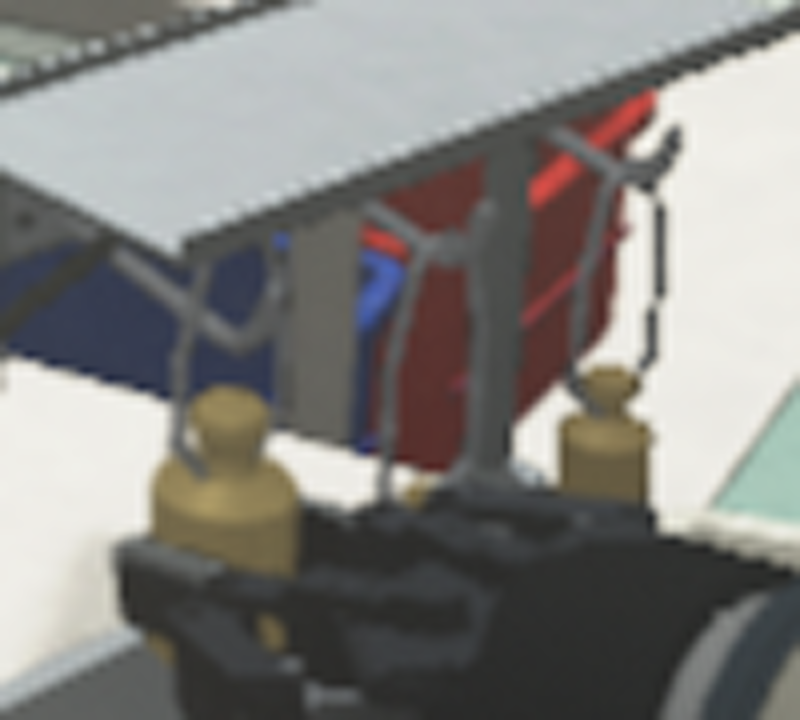

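```bash
python3 -m crank '[[0,0,0,0,-0.3,-0.07,-1],[0,0,0,0,-0.5,-0.1,-1],[0,0,0,0,-0.6,-0.12,-1],[0,0,0,0,-0.6,-0.12,-1],[0,0,0,0,-0.6,-0.12,-1],[0,0,0,0,-0.6,-0.12,-1],[0,0,0,0,-0.6,-0.12,-1],[0,0,0,0,-0.6,-0.12,-1],[0,0,0,0,-0.6,-0.12,-1],[0,0,0,0,-0.3,-0.06,-1]]'
python3 - <<'E'
from fit import *
delta(1.22,.2,0,(353,-285,82))
im=cams.grab_frame("scene")
crop("scene","pics/sc8.png",340,190,100,90,8,img=im)
E
```

```text
clock: 8.1
eef_pos: [382.5, -204.1, 83.0]
tcp_rot: [-0.202, 0.002, -0.352]
contact_force: [-0.2, -0.9, -4.9]
opening: 0.412
q [-1.08  0.93  1.85  0.82  1.62 -1.3 ] pos [ 382.54 -204.15   82.98] t 8.1 F [-0.2 -0.9 -4.9] open 0.412
rotvec [ 0.1  -0.1   0.05] ang 0.14770278113740484
shift world [-29.54 -80.85  -0.98] tool cm [ 0.01 -8.41 -1.82] in target axes [ 0.   -8.42 -1.81]
```

View pics/sc8.png

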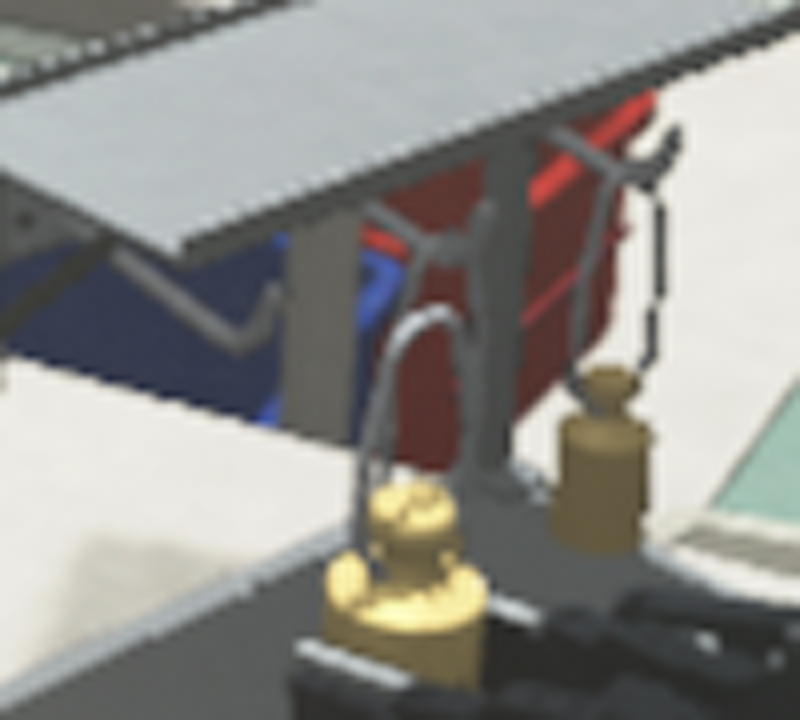

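```bash
python3 -m crank '[[0,0,0,0,-1,-0.2,-1],[0,0,0,0,-1.5,-0.3,-1],[0,0,0,0,-1.5,-0.3,-1],[0,0,0,0,-1,0.8,-1],[0,0,0,0,-0.4,2,-1],[0,0,0,0,-0.5,2.5,-1],[0,0,0,0,-0.5,2.5,-1],[0,0,0,0,-0.5,2.5,-1],[0,0,0,0,-0.5,2.5,-1],[0,0,0,0,-0.3,1.5,-1]]'
python3 - <<'E'
from fit import *
delta(1.22,.2,0,(370,-240,262))
E
```

```text
clock: 8.98
eef_pos: [360.9, -259.1, 237.3]
tcp_rot: [-0.199, 0.007, -0.353]
contact_force: [0.8, 0.0, -5.3]
opening: 0.413
q [-1.16  0.69  1.8   0.78  1.85 -1.11] pos [ 360.94 -259.11  237.28] t 8.98 F [ 0.8  0.  -5.3] open 0.413
rotvec [-0.05 -0.41  0.07] ang 0.4154209666140334
shift world [ 9.06 19.11 24.72] tool cm [0.17 1.58 2.84] in target axes [0.19 1.57 2.84]
```

```bash
python3 - <<'E'
from fit import *
delta(1.42,.2,0,(461.4,109.5,262))
delta(1.32,.2,0,(461.4,109.5,262))
E
python3 -m crank '[[0,0,0,0,-0.3,1.5,-1],[0,-0.2,0.8,0,0.5,1.4,-1],[0,-0.2,1.1,0,1.5,0.4,-1],[0,-0.2,1.1,0,2.5,0.5,-1],[0,-0.2,1.1,0,2.5,0.5,-1],[0,-0.2,1.1,0,2.5,0.5,-1],[0,-0.2,1.1,0,2.5,0.5,-1],[0,-0.2,1.1,0.1,2.5,0.5,-1],[0,-0.2,1.1,0.1,2.5,0.5,-1],[0,-0.2,1.1,0.1,2,0.4,-1]]'
python3 - <<'E'
from fit import *
delta(1.42,.2,0,(461.4,109.5,262))
for n in("scene","top"): cv2.imwrite(f"pics/{n}9.png",cams.grab_frame(n))
E
```

```text
q [-1.16  0.69  1.8   0.78  1.85 -1.11] pos [ 360.94 -259.11  237.28] t 8.98 F [ 0.8  0.  -5.3] open 0.413
rotvec [-0.09 -2.68 11.3 ] ang 11.617535998611567
shift world [100.46 368.61  24.72] tool cm [-3.35 36.82  9.93] in target axes [ 4.39 36.7   9.96]
q [-1.16  0.69  1.8   0.78  1.85 -1.11] pos [ 360.94 -259.11  237.28] t 8.98 F [ 0.8  0.  -5.3] open 0.413
rotvec [-0.07 -1.54  5.69] ang 5.89422767194283
shift world [100.46 368.61  24.72] tool cm [-3.35 36.82  9.93] in target axes [ 0.58 36.95 10.01]
clock: 9.82
eef_pos: [414.1, -66.8, 271.8]
tcp_rot: [-0.207, 0.006, -0.176]
contact_force: [-0.4, -0.4, -5.2]
opening: 0.413
q [-0.83  0.54  1.99  0.91  1.74 -1.09] pos [414.12 -66.75 271.83] t 9.82 F [-0.4 -0.4 -5.2] open 0.413
rotvec [ 0.4  -0.62  1.36] ang 1.544405261796822
shift world [ 47.28 176.25  -9.83] tool cm [ 1.57 17.99  2.78] in target axes [ 2.03 17.97  2.64]
```

View pics/scene9.png

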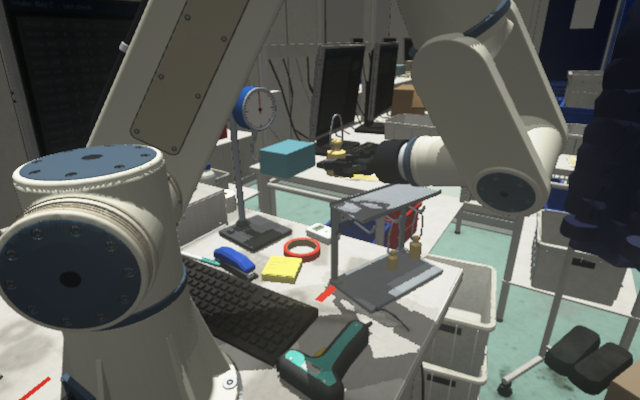

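View pics/top9.png

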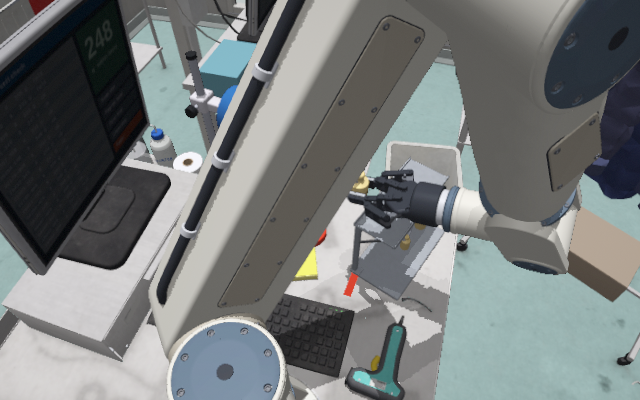

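Run:
```python
from h import *
im=cv2.imread("pics/scene9.png")
crop("scene","pics/sc9a.png",215,75,75,75,10,img=im)
crop("scene","pics/sc9b.png",310,100,90,80,8,img=im)
```

```text
(no output)
```

View pics/sc9a.png

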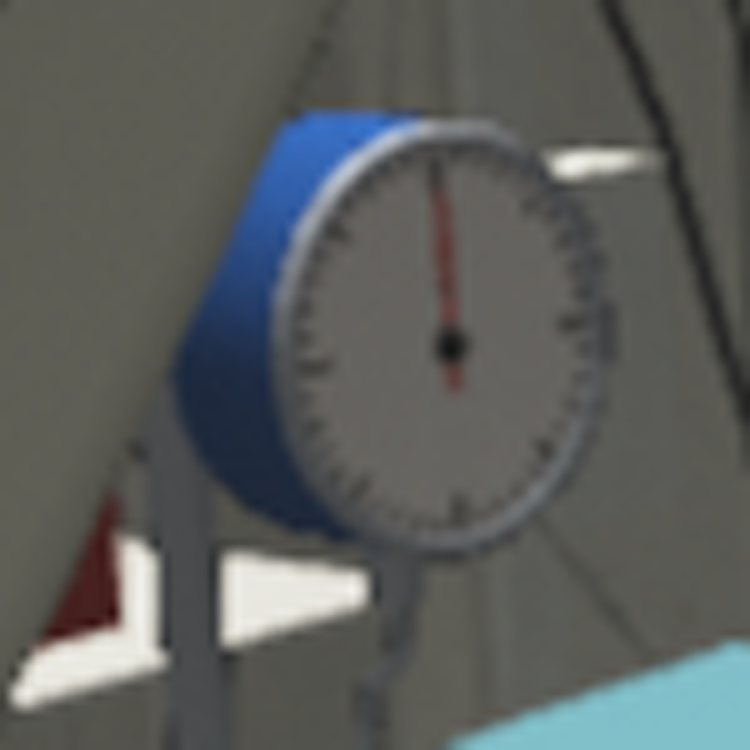

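View pics/sc9b.png

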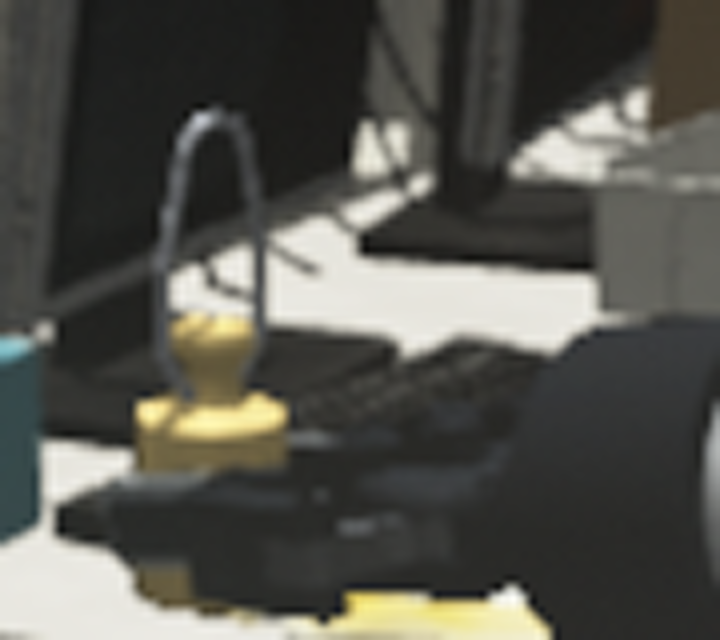

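Run:
```python
from fit import *
im=cv2.imread("pics/scene9.png")
crop("scene","pics/sc9c.png",235,120,50,50,15,img=im)
print(tri(("scene",(260,109.5)),("top",(249.4,115.7))))
P,R,s=st()
# weight predicted points: loop outer top
sx=np.array([np.cos(1.39),np.sin(1.39),0]); W=P-5.6*sx; W[2]=P[2]-23
print(W,proj("scene",[W+[0,0,118],W+[0,0,70],W]), "obs top",310+215/8,100+108/8)
p=[478.2,219.5,1.42,-26.9,221.3]
print(proj("scene",world(p[:3],[(p[3]-29,0,p[4]+128),(p[3],0,p[4]),(p[3]-18,0,p[4]+21),(p[3]+16,0,p[4]+16)])))
```

```text
(array([473.37, 167.88, 346.84]), np.float64(0.27129997532793615))
[412.87 -71.18 248.91] [[336.63 113.62]
 [336.47 139.08]
 [336.25 173.97]] obs top 336.875 113.5
[[260.07 108.79]
 [256.02 160.04]
 [260.21 153.07]
 [251.33 152.67]]
```

View pics/sc9c.png

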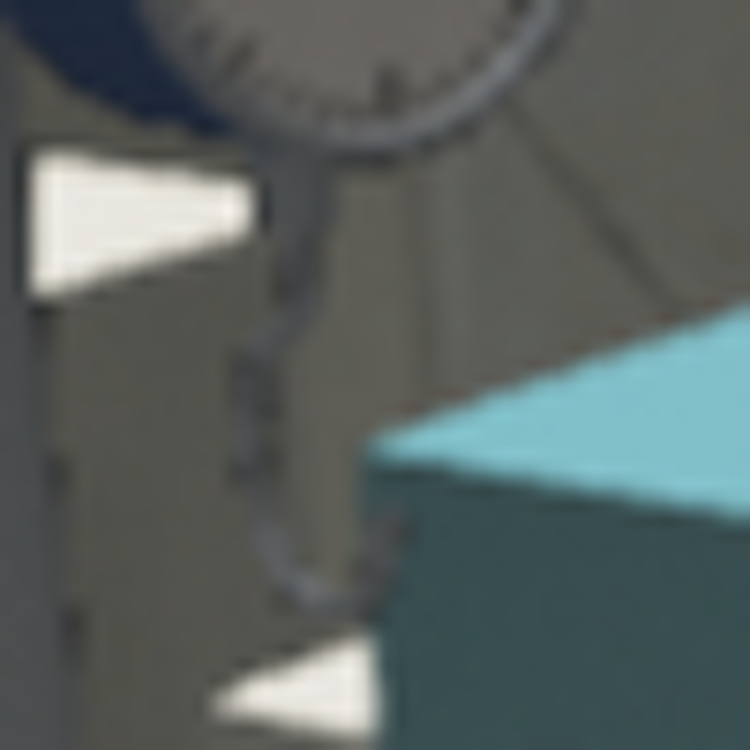

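Run:
```python
import scale
from scale import *
scale.hk[:]=[("top",(-29,128),(249.4,115.7)),("scene",(-29,128),(260,109.5)),("top",(-18,20),(253.4,153.8)),("scene",(-18,20),(261.1,154.4)),("scene",(0,0),(256.7,159.9)),("top",(0,0),(246,157.6))]
s=least_squares(f,[479,220,1.42,0,230],loss='soft_l1',x_scale=[10,10,.05,10,10]); p=s.x
print(p,f(p).reshape(-1,2)[8:]); print("axis",world(p[:3],(p[3],0,p[4])))
# hook-only: fixed yaw, free x,y,h
g=lambda q:np.concatenate([proj(n,[q[0]+x*np.cos(1.42),q[1]+x*np.sin(1.42),q[2]+z])[0]-np.array(uv) for n,(x,z),uv in scale.hk])
s=least_squares(g,[475,194,220]);print(s.x,g(s.x).reshape(-1,2))
print(tri(("scene",(256.7,159.9)),("top",(246,157.6))),tri(("scene",(261.1,154.4)),("top",(253.4,153.8))))
```

```text
[479.07 219.77   1.42 -26.45 220.41] [[ 0.89  0.39]
 [ 0.2  -0.41]
 [-1.    0.07]
 [-0.75 -0.73]
 [-0.59  0.34]
 [ 0.45  0.36]]
axis [[475.2  193.6  220.41]]
[477.46 194.8  219.04] [[ 0.82  0.13]
 [ 0.45  0.01]
 [-1.06 -0.28]
 [-0.5  -0.47]
 [-0.31  0.57]
 [ 0.43 -0.02]]
(array([477.  , 194.51, 220.31]), np.float64(2.0223967397233653)) (array([474.91, 175.11, 238.25]), np.float64(0.827012270600286))
```

```bash
cat > kin.py <<'E'
from h import *
D=[([-1.3274,.35365,1.63413,0,1.15517,-.0024],(151.98,-605.78,241.56),(-1.57077,.00136,-1.3250)),
([-1.42,.46,1.56,.38,1.57,-.66],(203.17,-514.78,259.79),(-1.007,.132,-.813)),
([-1.36,.69,1.53,.56,1.92,-1.06],(263.37,-424.83,244.55),(-.436,.018,-.379)),
([-1.22,.94,1.67,.71,1.75,-1.24],(343.62,-314.66,98.31),(-.225,-.012,-.362)),
([-1.08,.95,1.84,.82,1.6,-1.32],(382.64,-203.23,72.33),(-.203,-.002,-.35)),
([-.99,.97,1.92,.91,1.52,-1.38],(406.69,-139.62,54.39),(-.201,-.002,-.353)),
([-1.0,.93,1.93,.90,1.54,-1.35],(403.51,-147.6,74.98),(-.209,-.004,-.355)),
([-1.16,.69,1.8,.78,1.85,-1.11],(360.94,-259.11,237.28),(-.199,.007,-.353)),]
s=r.sense(); D.append((s['qpos'],s['eef_pos'],s['tcp_rot']))
# params a1,d1,L2,a3,L3,L6 ; offset wrist e
rz=lambda a:Ro.from_euler('z',a).as_matrix(); ry=lambda a:Ro.from_euler('y',a).as_matrix()
def chain(p,q):
    a1,d1,L2,a3,L3,L6,s4,s6=p
    R=rz(q[0]); P0=R@[a1,0,d1]; R=R@ry(q[1]); P1=P0+R@[0,0,L2]; R=R@ry(q[2]); P2=P1+R@[a3,0,L3]
    R=R@rz(s4*q[3])@ry(q[4]); T=P2+R@[0,0,L6]; return P0,P1,P2,T,R
def res(p):
    e=[]
    for q,P,_ in D:
        e.append(chain(p,q)[3]-np.array(P))
    return np.concatenate(e)
if __name__=="__main__":
    np.set_printoptions(precision=1,suppress=True)
    for s4 in (1,-1):
        s=least_squares(lambda v:res(np.r_[v,s4,1]),[0,300,500,0,500,250]); print(s4,s.x,np.abs(s.fun).max(),s.cost)
        print(s.fun.reshape(-1,3))
        print([x for x in chain(np.r_[s.x,s4,1],D[-1][0])])
E
python3 kin.py
```

```text
1 [ -1.1 296.9 566.5  56.9 497.1 333.2] 3.0710749385432337 22.045410489940494
[[-1.1 -1.9  0.1]
 [ 0.1  0.1 -1.3]
 [-2.4  0.2  1. ]
 [-0.3 -1.5  0.5]
 [ 2.2 -0.1 -1.4]
 [ 0.2 -1.4 -0.1]
 [-0.   2.1 -0.2]
 [-3.1  1.7  1.6]
 [-0.2 -0.2 -0.2]]
[array([ -0.7,   0.8, 296.9]), array([ 198.2, -214.6,  781.6]), array([ 357.7, -387.3,  339.9]), array([413.7, -65.9, 271.7]), array([[-0.4,  0.9,  0.2],
       [ 0.3, -0.1,  1. ],
       [ 0.9,  0.4, -0.2]])]
-1 [ 276.6  364.5  120.6  315.1  270.2 -269.9] 180.60248581657322 76693.80962653278
[[ -46.4  180.6  108.5]
 [ -22.3   -9.3   37.5]
 [ -10.  -115.6  -86. ]
 [ -30.8  -36.5    5.3]
 [ -44.9  -10.2   56.1]
 [ -66.9    9.8   92.6]
 [ -61.2    5.6   69.1]
 [ -10.6  -88.3 -133. ]
 [   7.1  -80.7 -150.2]]
[array([ 187.7, -203.2,  364.5]), array([ 230. , -249. ,  467.7]), array([ 157.9, -171. ,   66.4]), array([ 421. , -146.4,  121.7]), array([[-0.2,  0. , -1. ],
       [ 0.4,  0.9, -0.1],
       [ 0.9, -0.4, -0.2]])]
```

```bash
cat >> kin.py <<'E'
PV=[-1.1,296.9,566.5,56.9,497.1,333.2,1,1]
C=None
def calib():
    best=None
    for s6 in (1,-1):
        Cs=[(chain(PV,q)[4]@rz(s6*q[5])).T@Ro.from_euler('xyz',e).as_matrix() for q,_,e in D]
        m=Ro.from_matrix(Cs).mean(); err=max((m.inv()*Ro.from_matrix(c)).magnitude() for c in Cs)
        if best is None or err<best[0]: best=(err,s6,m.as_matrix())
    return best
LO=np.array([-2.63,-.92,.06,-1.3,0,-3.02]);HI=np.array([2.63,2.1,2.66,4.44,2.69,3.02])
def ik(P,Rt,q0,cal):
    def f(q):
        c=chain(PV,q); Rr=c[4]@rz(cal[1]*q[5])@cal[2]
        return np.r_[(c[3]-P)/100,Ro.from_matrix(Rr.T@Rt).as_rotvec()]
    s=least_squares(f,np.clip(q0,LO+.01,HI-.01),bounds=(LO,HI)); return s.x,np.abs(s.fun).max()
E
python3 - <<'E'
from kin import *
from fit import target
np.set_printoptions(precision=2,suppress=True)
cal=calib(); print(cal)
q=D[-1][0]
W=np.array([476.5,194.3,0]); hx=np.array([np.cos(1.42),np.sin(1.42),0])
for yaw in (1.42,1.2,1.1,1.0,.95,.9,.85,.8):
  sx=np.array([np.cos(yaw),np.sin(yaw),0])
  qq=q
  for back,z in ((80,160),(0,160),(0,113)):
    P=W-back*hx+5.6*sx; P[2]=z
    qq,e=ik(P,target(yaw,.2,0),qq,cal); c=chain(PV,qq)
    print(yaw,back,z,qq,"err %.3f"%e,"elbow",c[1].round(),"wrist",c[2].round())
E
```

```text
(0.00858692199315768, 1, array([[-1., -0., -0.],
       [-0.,  0.,  1.],
       [ 0.,  1., -0.]]))
1.42 80 160 [-0.45  0.73  2.12  1.23  1.46 -1.3 ] err 0.000 elbow [ 339. -164.  719.] wrist [ 416. -202.  226.]
1.42 0 160 [-0.28  0.72  2.16  1.4   1.41 -1.31] err 0.000 elbow [ 359. -103.  722.] wrist [ 428. -123.  226.]
1.42 0 113 [-0.28  0.83  2.14  1.41  1.39 -1.4 ] err 0.000 elbow [ 401. -115.  679.] wrist [ 428. -123.  179.]
1.2 80 160 [-0.49  0.71  2.27  1.42  1.39 -1.41] err 0.000 elbow [ 326. -172.  726.] wrist [ 348. -184.  226.]
1.2 0 160 [-0.28  0.71  2.3   1.63  1.36 -1.44] err 0.000 elbow [ 353. -103.  727.] wrist [ 360. -105.  226.]
1.2 0 113 [-0.28  0.83  2.28  1.65  1.37 -1.54] err 0.000 elbow [ 401. -117.  678.] wrist [ 360. -105.  179.]
1.1 80 160 [-0.49  0.71  2.33  1.53  1.37 -1.47] err 0.000 elbow [ 324. -174.  727.] wrist [ 319. -171.  226.]
1.1 0 160 [-0.27  0.71  2.37  1.76  1.36 -1.51] err 0.000 elbow [355. -98. 726.] wrist [331. -92. 226.]
1.1 0 113 [-0.27  0.84  2.34  1.78  1.38 -1.62] err 0.000 elbow [ 407. -113.  674.] wrist [331. -92. 179.]
1.0 80 160 [-0
[... 889 characters left out ...]
75] err 0.000 elbow [429. -88. 655.] wrist [277. -57. 179.]
0.85 80 160 [-0.46  0.73  2.49  1.84  1.39 -1.65] err 0.000 elbow [ 339. -169.  718.] wrist [ 253. -126.  226.]
0.85 0 160 [-0.17  0.74  2.51  2.13  1.43 -1.67] err 0.000 elbow [377. -67. 714.] wrist [265. -47. 226.]
0.85 0 113 [-0.17  0.9   2.48  2.14  1.5  -1.78] err 0.000 elbow [436. -77. 648.] wrist [265. -47. 179.]
0.8 80 160 [-0.45  0.75  2.52  1.92  1.41 -1.69] err 0.000 elbow [ 346. -165.  713.] wrist [ 241. -115.  226.]
0.8 0 160 [-0.14  0.76  2.54  2.22  1.46 -1.7 ] err 0.000 elbow [384. -54. 709.] wrist [253. -36. 226.]
0.8 0 113 [-0.14  0.92  2.51  2.23  1.54 -1.8 ] err 0.000 elbow [445. -63. 641.] wrist [253. -36. 179.]
```

```bash
python3 -m crank '[[0,0.5,-2.5,0.2,1.5,0.2,-1],[0,0.6,-3.1,0.1,2.3,0.35,-1],[0,0.6,-3.1,-0.1,2.4,0.35,-1],[0,0.6,-3.1,-0.2,2.4,0.35,-1],[0,0.6,-3.1,-0.3,2.3,0.35,-1],[0,0.6,-3.1,-0.4,2.3,0.35,-1],[0,0.6,-3.1,-0.6,2.2,0.35,-1],[0,0.6,-2,-0.7,2.2,0.35,-1],[0,0,0,0,0,0,-1],[0,0,0,0,0,0,-1]]'
python3 - <<'E'
from fit import *
delta(.95,.2,0,(467.7,119.8,160))
cv2.imwrite("pics/scene10.png",cams.grab_frame("scene"))
E
```

```text
clock: 10.75
eef_pos: [457.5, 115.7, 257.8]
tcp_rot: [-0.216, 0.007, -0.599]
contact_force: [0.3, 0.1, -3.7]
opening: 0.41
q [-0.51  0.4   2.44  1.59  1.34 -1.25] pos [457.49 115.67 257.83] t 10.75 F [ 0.3  0.1 -3.7] open 0.41
rotvec [ 0.91 -0.12 -1.27] ang 1.5695737676868362
shift world [ 10.21   4.13 -97.83] tool cm [ 0.67  2.99 -9.36] in target axes [ 0.59  2.85 -9.4 ]
```

View pics/scene10.png

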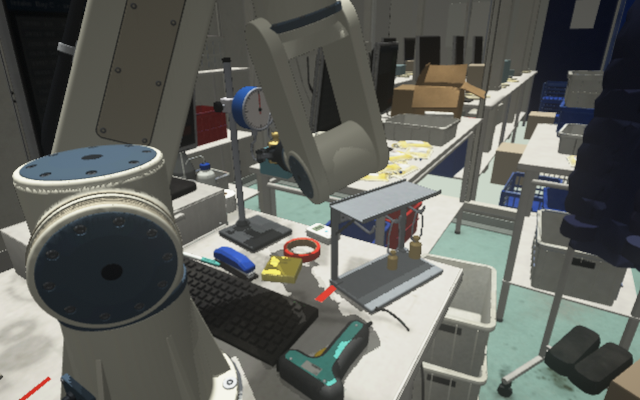

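Run:
```python
from kin import *
from fit import *
np.set_printoptions(precision=1,suppress=True)
q=r.sense()['qpos']; c=chain(PV,q); a=c[4][:,1]; t=c[4][:,2]
print("wrist",c[2],"axis",a,"tool",t)
print(proj("scene",[c[2],c[2]+76*a,c[2]-76*a,c[2]+76*a-55*t, c[2]+76*a+np.array([0,0,-55]),c[2]-76*a+np.array([0,0,-55]),c[2]-76*a-55*t]))
crop("scene","pics/sc10.png",240,60,170,150,4.5,img=cv2.imread("pics/scene10.png"))
```

```text
wrist [ 274.8 -154.   328.1] axis [ 0.8 -0.5  0.3] tool [ 0.5  0.8 -0.2]
[[338.4 158.9]
 [378.9 138. ]
 [294.9 181.4]
 [399.3 137.9]
 [377.2 171.5]
 [296.2 215.8]
 [308.6 185.7]]
```

View pics/sc10.png

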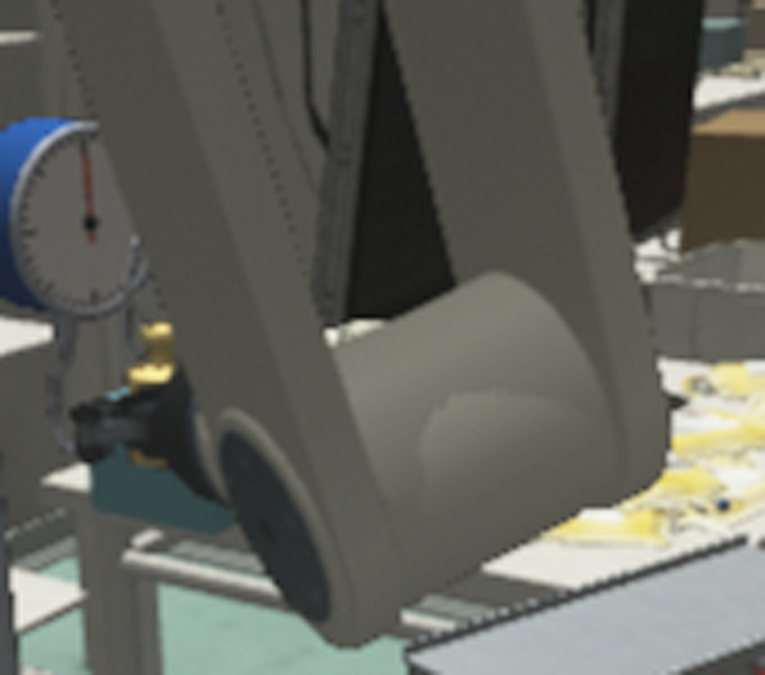

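```bash
cat > clr.py <<'E'
from kin import *
from fit import target,world
SP=[475.2,-167.6,1.22]
def clear(q):
    c=chain(PV,q); a=c[4][:,1]; t=c[4][:,2]; b=np.cross(a,t); w=c[2]
    f=(c[2]-c[1]); f/=np.linalg.norm(f); g=np.cross(a,f)
    th=np.linspace(0,2*np.pi,36); pts=[]
    for h in np.linspace(-78,78,9):
        for rr in (20,52): pts+= [w+h*a+rr*(np.cos(x)*b+np.sin(x)*t) for x in th]
    for l in np.linspace(0,200,11): pts+=[w+l*t+48*(np.cos(x)*a+np.sin(x)*b) for x in th]
    for l in np.linspace(0,300,13):
        for h in np.linspace(-78,78,5):
            for k in (-52,52): pts.append(w-l*f+h*a+k*g)
    P=np.array(pts); d=P-[SP[0],SP[1],0]; cs,sn=np.cos(SP[2]),np.sin(SP[2])
    L=np.c_[cs*d[:,0]+sn*d[:,1],-sn*d[:,0]+cs*d[:,1],P[:,2]]
    best=1e9
    for lo,hi in (((-36,-117,178),(66,117,197)),((48,-115,0),(64,115,197)),((-66,-116,0),(66,116,13))):
        e=np.maximum(np.maximum(lo-L,L-hi),0); best=min(best,np.linalg.norm(e,axis=1).min())
    return best,P[:,2].min()
E
python3 - <<'E'
from clr import *
np.set_printoptions(precision=2,suppress=True)
cal=calib(); q0=r.sense()['qpos']
W=np.array([476.5,194.3,0]); hx=np.array([np.cos(1.42),np.sin(1.42),0])
for yaw in (1.05,1.0,.95,.9,.85,.8):
  sx=np.array([np.cos(yaw),np.sin(yaw),0]); qq=q0
  for back,z in ((80,260),(80,215),(80,165),(60,165),(30,165),(0,165),(0,140),(0,113)):
    P=W-back*hx+5.6*sx; P[2]=z
    qq,e=ik(P,target(yaw,.2,0),qq,cal)
    print(yaw,back,z,"clear %.0f zmin %.0f"%clear(qq),"axis",chain(PV,qq)[4][:,1])
E
```

```text
1.05 80 260 clear 57 zmin 240 axis [ 0.85 -0.41  0.34]
1.05 80 215 clear 14 zmin 195 axis [ 0.87 -0.45  0.21]
1.05 80 165 clear 0 zmin 145 axis [ 0.87 -0.48  0.08]
1.05 60 165 clear 0 zmin 145 axis [ 0.87 -0.48  0.07]
1.05 30 165 clear 0 zmin 145 axis [ 0.87 -0.49  0.05]
1.05 0 165 clear 0 zmin 145 axis [ 0.87 -0.49  0.04]
1.05 0 140 clear 0 zmin 120 axis [ 0.87 -0.5  -0.02]
1.05 0 113 clear 0 zmin 93 axis [ 0.86 -0.51 -0.08]
1.0 80 260 clear 59 zmin 240 axis [ 0.83 -0.46  0.32]
1.0 80 215 clear 18 zmin 195 axis [ 0.85 -0.5   0.18]
1.0 80 165 clear 0 zmin 145 axis [ 0.85 -0.53  0.05]
1.0 60 165 clear 0 zmin 145 axis [ 0.84 -0.53  0.03]
1.0 30 165 clear 0 zmin 145 axis [ 0.84 -0.54  0.02]
1.0 0 165 clear 0 zmin 145 axis [ 0.84 -0.54  0.01]
1.0 0 140 clear 0 zmin 120 axis [ 0.83 -0.55 -0.05]
1.0 0 113 clear 0 zmin 93 axis [ 0.82 -0.56 -0.11]
0.95 80 260 clear 62 zmin 240 axis [ 0.81 -0.51  0.3 ]
0.95 80 215 clear 24 zmin 195 axis [ 0.82 -0.55  0.15]
0.95 80 165 clear 0 zmin 145 axis [ 0.81 -0.58  0.01]
0.95 60 165 clear 0 zmin 145 axis [ 0.81 -0.58 -0.  ]
0.95 30 165 clear 1 zmin 145 a
[... 770 characters left out ...]
]
0.85 60 165 clear 23 zmin 145 axis [ 0.74 -0.67 -0.07]
0.85 30 165 clear 29 zmin 145 axis [ 0.74 -0.67 -0.08]
0.85 0 165 clear 35 zmin 145 axis [ 0.74 -0.67 -0.08]
0.85 0 140 clear 29 zmin 120 axis [ 0.72 -0.67 -0.14]
0.85 0 113 clear 17 zmin 93 axis [ 0.71 -0.68 -0.2 ]
0.8 80 260 clear 74 zmin 240 axis [ 0.73 -0.65  0.22]
0.8 80 215 clear 43 zmin 195 axis [ 0.72 -0.69  0.06]
0.8 80 165 clear 23 zmin 145 axis [ 0.7  -0.71 -0.1 ]
0.8 60 165 clear 36 zmin 145 axis [ 0.7  -0.71 -0.11]
0.8 30 165 clear 43 zmin 145 axis [ 0.7  -0.71 -0.11]
0.8 0 165 clear 48 zmin 145 axis [ 0.7  -0.71 -0.11]
0.8 0 140 clear 41 zmin 120 axis [ 0.68 -0.71 -0.17]
0.8 0 113 clear 30 zmin 93 axis [ 0.67 -0.71 -0.22]
```

Run:
```python
from fit import *
delta(.84,.2,0,(470.4,134.2,215))
```

```text
q [-0.51  0.4   2.44  1.59  1.34 -1.25] pos [457.38 115.46 257.8 ] t 10.8 F [-0.7 -0.2 -4.7] open 0.411
rotvec [ 0.93  1.17 -7.45] ang 7.599698183697815
shift world [ 13.02  18.74 -42.8 ] tool cm [ 0.05  3.15 -3.69] in target axes [-0.28  3.07 -3.74]
```

```bash
python3 -m crank '[[0.2,0.3,-1.8,0,0.6,0.1,-1],[0.2,0.3,-1.8,0,0.6,0.1,-1],[0.2,0.3,-1.8,-0.1,0.6,0.1,-1],[0.2,0.3,-1.8,-0.1,0.4,0.1,-1],[0,0,0,0,0.2,-0.8,-1],[0,0,0,0,0.2,-1,-1],[0,0,0,0,0.2,-1,-1],[0,0,0,0,0.2,-0.9,-1],[0,0,0,0,0,0,-1],[0,0,0,0,0,0,-1]]'
python3 - <<'E'
from fit import *
delta(.84,.2,0,(470.4,134.2,165))
cv2.imwrite("pics/scene11.png",cams.grab_frame("scene"));cv2.imwrite("pics/top11.png",cams.grab_frame("top"))
E
```

```text
clock: 11.63
eef_pos: [477.8, 125.2, 219.0]
tcp_rot: [-0.197, -0.009, -0.741]
contact_force: [-0.4, -0.0, -4.6]
opening: 0.409
q [-0.42  0.54  2.5   1.87  1.34 -1.48] pos [477.76 125.23 219.03] t 11.63 F [-0.4 -0.  -4.6] open 0.409
rotvec [-0.17  0.42  0.67] ang 0.8079019818407775
shift world [ -7.36   8.97 -54.03] tool cm [-1.2   1.22 -5.26] in target axes [-1.15  1.25 -5.26]
```

View pics/scene11.png

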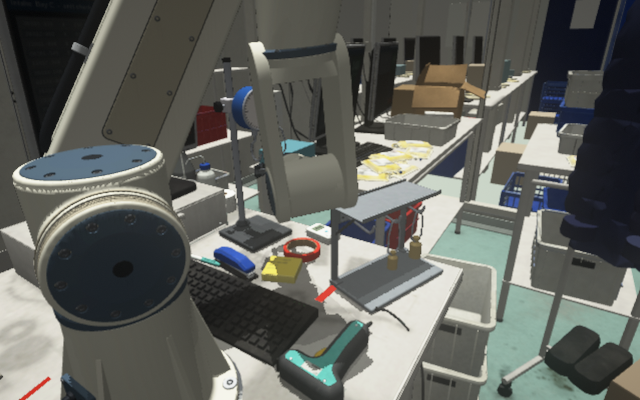

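View pics/top11.png

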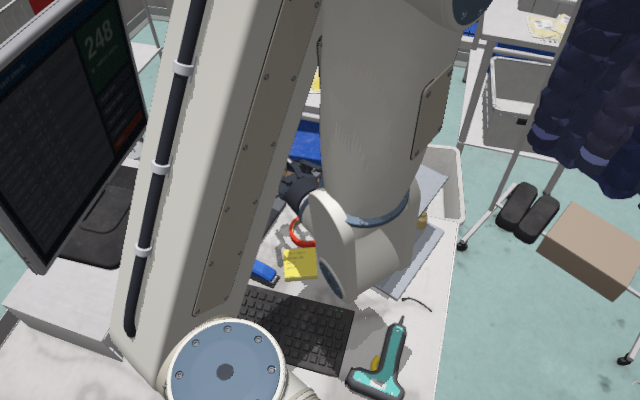

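Run:
```python
from clr import *
np.set_printoptions(precision=2,suppress=True)
cal=calib(); q0=r.sense()['qpos']
W=np.array([476.5,194.3,0]); hx=np.array([np.cos(1.42),np.sin(1.42),0])
print("now",clear(q0))
yaw=.84
sx=np.array([np.cos(yaw),np.sin(yaw),0]); qq=q0
for back,bt,z in ((65,0,215),(65,0,165),(40,0,165),(20,0,165),(0,0,165),(0,0,140),(0,0,113),(0,20,117),(0,40,121),(0,60,125),(0,80,129)):
    P=W-back*hx+(5.6-bt)*sx; P[2]=z
    qq,e=ik(P,target(yaw,.2,0),qq,cal)
    print(yaw,back,bt,z,"clear %.0f zmin %.0f"%clear(qq),qq,"e %.3f"%e)
# aligned alternative
print("aligned tilt")
for tilt in (.7,.85):
  qq=q0; sx=hx
  for back,bt,z in ((80,0,230),(65,0,165),(0,0,165),(0,0,113),(0,60,150)):
    P=W-back*hx+(5.6-bt)*sx; P[2]=z
    qq,e=ik(P,target(1.42,tilt,0),qq,cal)
    print(tilt,back,bt,z,"clear %.0f zmin %.0f"%clear(qq),qq,"e %.3f"%e,chain(PV,qq)[2])
```

```text
now (np.float64(38.78898286157803), np.float64(197.09372317926585))
0.84 65 0 215 clear 45 zmin 195 [-0.41  0.54  2.52  1.88  1.35 -1.49] e 0.000
0.84 65 0 165 clear 25 zmin 145 [-0.41  0.72  2.5   1.91  1.4  -1.65] e 0.000
0.84 40 0 165 clear 30 zmin 145 [-0.32  0.73  2.51  2.    1.41 -1.66] e 0.000
0.84 20 0 165 clear 34 zmin 145 [-0.24  0.73  2.52  2.07  1.42 -1.67] e 0.000
0.84 0 0 165 clear 37 zmin 145 [-0.17  0.73  2.52  2.15  1.43 -1.66] e 0.000
0.84 0 0 140 clear 31 zmin 120 [-0.17  0.82  2.51  2.16  1.47 -1.73] e 0.000
0.84 0 0 113 clear 19 zmin 93 [-0.17  0.9   2.49  2.16  1.51 -1.78] e 0.000
0.84 0 20 117 clear 26 zmin 97 [-0.23  0.9   2.51  2.1   1.5  -1.81] e 0.000
0.84 0 40 121 clear 34 zmin 101 [-0.31  0.9   2.53  2.03  1.5  -1.84] e 0.000
0.84 0 60 125 clear 41 zmin 105 [-0.38  0.9   2.55  1.96  1.48 -1.86] e 0.000
0.84 0 80 129 clear 49 zmin 109 [-0.46  0.9   2.56  1.89  1.46 -1.88] e 0.000
aligned tilt
0.7 80 0 230 clear 108 zmin 279 [-0.3   0.26  2.12  0.96  1.17 -0.74] e 0.000 [ 427.07 -131.03  444.87]
0.7 65 0 165 clear 69 zmin 214 [-0.26  0.38  2.16  1.05  1.07 -0.88] e 0.000 [ 429.32 -116.2   379.87]
0.7 0 0 165 clear 98 zmin 214 [-0.12  0.38  2.16  1.15  0.99 -0.83] e 0.000 [439.08 -51.94 379.87]
0.7 0 0 113 clear 51 zmin 162 [-0.12  0.49  2.18  1.23  0.95 -0.98] e 0.000 [439.08 -51.94 327.87]
0.7 0 60 150 clear 61 zmin 199 [-0.25  0.41  2.16  1.08  1.04 -0.91] e 0.000 [ 430.07 -111.26  364.87]
0.85 80 0 230 clear 129 zmin 299 [-0.22  0.19  2.1   0.84  1.09 -0.57] e 0.000 [432.32 -96.46 480.51]
0.85 65 0 165 clear 95 zmin 234 [-0.19  0.31  2.15  0.93  0.97 -0.7 ] e 0.000 [434.57 -81.63 415.51]
0.85 0 0 165 clear 136 zmin 233 [-0.04  0.31  2.14  1.    0.89 -0.63] e 0.000 [444.34 -17.36 415.51]
0.85 0 0 113 clear 88 zmin 182 [-0.04  0.42  2.16  1.1   0.83 -0.77] e 0.000 [444.34 -17.36 363.51]
0.85 0 60 150 clear 89 zmin 219 [-0.17  0.34  2.15  0.96  0.94 -0.73] e 0.000 [435.32 -76.68 400.51]
```

```bash
python3 -m crank '[[0,0.1,0.2,-0.3,0.3,0.05,-1],[0,0.1,0.2,-0.3,0.3,0.05,-1],[0,0.1,0.2,-0.3,0.2,0,-1],[0,0,0,-0.2,0.2,-0.8,-1],[0,0,0,0,0.2,-1,-1],[0,0,0,0,0.2,-1,-1],[0,0,0,0,0.2,-1,-1],[0,0,0,0,0.2,-1,-1],[0,0,0,0,0.1,-0.4,-1],[0,0,0,0,0,0,-1]]'
python3 - <<'E'
from fit import *
delta(.84,.2,0,(470.4,134.2,165))
E
```

```text
clock: 12.57
eef_pos: [476.7, 142.1, 168.3]
tcp_rot: [-0.192, -0.012, -0.728]
contact_force: [-0.1, -0.3, -4.4]
opening: 0.409
q [-0.38  0.72  2.5   1.94  1.41 -1.66] pos [476.69 142.05 168.32] t 12.57 F [-0.1 -0.3 -4.4] open 0.409
rotvec [-0.46  0.68 -0.03] ang 0.8251585658813642
shift world [-6.29 -7.85 -3.32] tool cm [ 0.05 -0.92 -0.52] in target axes [ 0.06 -0.92 -0.53]
```

```bash
cat > hang.py <<'E'
from fit import *
import sys
W=np.array([476.5,194.3]); hx=np.array([np.cos(1.42),np.sin(1.42)]); hy=np.array([-hx[1],hx[0]])
p,R,s=st()
yw=np.arctan2(R[1,1],R[0,1]); w=p[:2]-5.6*np.array([np.cos(yw),np.sin(yw)])
print("weight in hook frame: x %.1f y %.1f ; loop inner top z %.1f"%((w-W)@hx,(w-W)@hy,p[2]+91))
back,z=float(sys.argv[1]),float(sys.argv[2])
t=W-back*hx+5.6*np.array([np.cos(.84),np.sin(.84)])
delta(.84,.2,0,np.array([t[0],t[1],z]))
print("torque",s['wrist_torque'].round(2))
E
python3 hang.py 45 164
```

```text
weight in hook frame: x -56.3 y -5.0 ; loop inner top z 259.3
q [-0.38  0.72  2.5   1.94  1.41 -1.66] pos [476.69 142.05 168.32] t 12.57 F [-0.1 -0.3 -4.4] open 0.409
rotvec [-0.46  0.68 -0.03] ang 0.8251585658813642
shift world [-3.21 11.93 -4.32] tool cm [-1.04  0.74 -0.28] in target axes [-1.04  0.75 -0.29]
torque [-0.88  0.82 -0.01]
```

```bash
python3 -m crank '[[-0.2,0.3,0,-0.3,0.2,-0.1,-1],[-0.1,0.2,0,-0.3,0.2,-0.1,-1],[0,0.1,0,-0.2,0.2,-0.1,-1],[0,0,0,-0.2,0.1,0,-1],[0,0,0,0,0,0,-1],[0,0,0,0,0,0,-1],[0,0,0,0,0,0,-1],[0,0,0,0,0,0,-1],[0,0,0,0,0,0,-1],[0,0,0,0,0,0,-1]]'; python3 hang.py 30 164
```

```text
clock: 13.4
eef_pos: [473.3, 155.3, 166.4]
tcp_rot: [-0.195, -0.003, -0.729]
contact_force: [0.4, 0.7, -5.4]
opening: 0.406
weight in hook frame: x -43.7 y 0.4 ; loop inner top z 257.4
q [-0.33  0.73  2.51  1.98  1.42 -1.67] pos [473.3  155.29 166.38] t 13.4 F [ 0.4  0.7 -5.4] open 0.406
rotvec [-0.27  0.18 -0.04] ang 0.3261386319898383
shift world [ 2.43 13.52 -2.38] tool cm [-0.72  1.19 -0.  ] in target axes [-0.72  1.19 -0.  ]
torque [-0.94  0.83 -0.01]
```

Run:
```python
from fit import *
cv2.imwrite("pics/scene13.png",cams.grab_frame("scene"));cv2.imwrite("pics/top13.png",cams.grab_frame("top"))
```

```text
(no output)
```

View pics/scene13.png

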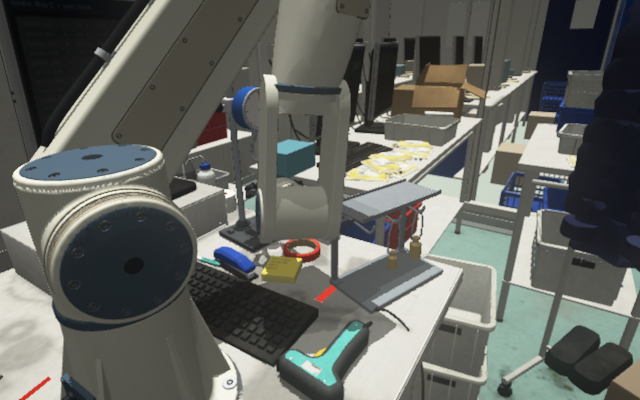

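View pics/top13.png

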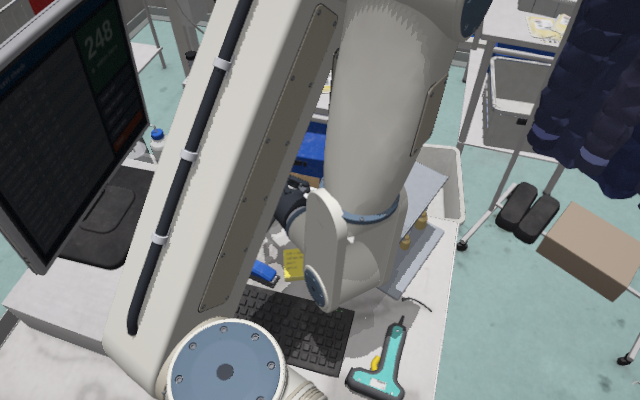

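```bash
python3 -m crank '[[-0.1,0.1,0,-0.2,0.3,0,-1],[-0.1,0.1,0,-0.2,0.3,0,-1],[0,0,0,-0.2,0.3,0,-1],[0,0,0,-0.1,0.2,0,-1],[0,0,0,0,0,0,-1],[0,0,0,0,0,0,-1],[0,0,0,0,0,0,-1],[0,0,0,0,0,0,-1],[0,0,0,0,0,0,-1],[0,0,0,0,0,0,-1]]'; python3 hang.py 15 164
```

```text
clock: 14.33
eef_pos: [475.3, 169.6, 163.7]
tcp_rot: [-0.199, 0.001, -0.73]
contact_force: [-0.1, -0.0, -5.5]
opening: 0.411
weight in hook frame: x -29.2 y 0.5 ; loop inner top z 254.7
q [-0.28  0.74  2.52  2.04  1.42 -1.67] pos [475.32 169.64 163.74] t 14.33 F [-0.1 -0.  -5.5] open 0.411
rotvec [-0.03 -0.07 -0.07] ang 0.10371457695435123
shift world [ 2.66 14.    0.26] tool cm [-0.73  1.19  0.27] in target axes [-0.74  1.19  0.27]
torque [-0.91  0.83 -0.01]
```

```bash
python3 -m crank '[[0,0,0,-0.1,0.2,0.05,-1],[0,0,0,-0.1,0.2,0.05,-1],[0,0,0,-0.2,0.2,0.05,-1],[0,0,0,-0.1,0.2,0.05,-1],[0,0,0,-0.1,0.2,0.05,-1],[0,0,0,-0.1,0.1,0,-1],[0,0,0,0,0,0,-1],[0,0,0,0,0,0,-1],[0,0,0,0,0,0,-1],[0,0,0,0,0,0,-1]]'; python3 hang.py 0 164;  python3 - <<'E'
from fit import *
im=cams.grab_frame("scene"); crop("scene","pics/sc14.png",210,70,150,130,5,img=im)
E
```

```text
clock: 15.17
eef_pos: [477.8, 184.2, 164.1]
tcp_rot: [-0.199, 0.001, -0.73]
contact_force: [-0.7, 0.1, -5.2]
opening: 0.407
weight in hook frame: x -14.5 y 0.3 ; loop inner top z 255.1
q [-0.23  0.74  2.52  2.09  1.43 -1.67] pos [477.81 184.22 164.1 ] t 15.17 F [-0.7  0.1 -5.2] open 0.407
rotvec [-0.03 -0.07 -0.07] ang 0.10310758714273355
shift world [ 2.43 14.25 -0.1 ] tool cm [-0.77  1.2   0.23] in target axes [-0.77  1.2   0.23]
torque [-0.92  0.84 -0.02]
```

View pics/sc14.png

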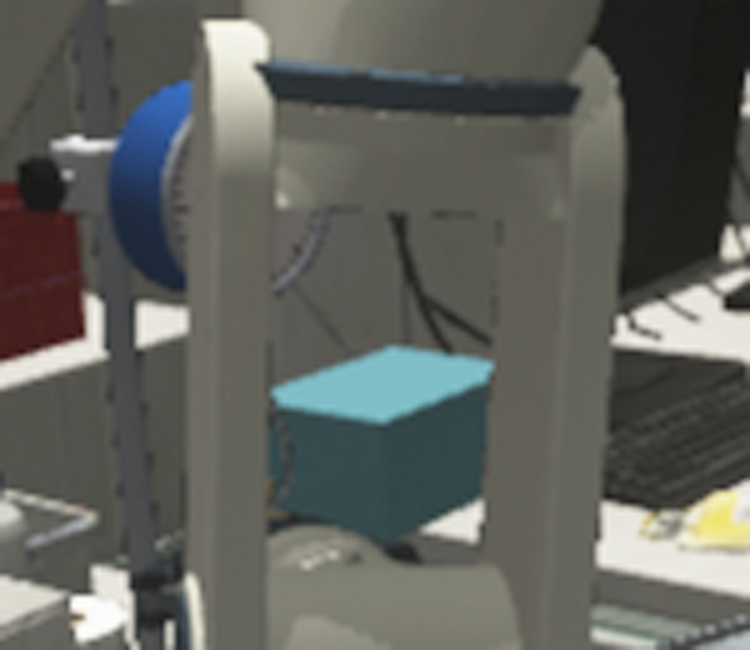

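```bash
python3 -m crank '[[0,0,0,-0.1,0.2,0.05,-1],[0,0,0,-0.1,0.2,0.05,-1],[0,0,0,-0.2,0.2,0.05,-1],[0,0,0,-0.1,0.2,0.05,-1],[0,0,0,-0.1,0.2,0,-1],[0,0,0,-0.1,0.1,0,-1],[0,0,0,0,0,0,-1],[0,0,0,0,0,0,-1],[0,0,0,0,0,0,-1],[0,0,0,0,0,0,-1]]'; python3 hang.py 0 164;  python3 - <<'E'
from fit import *
im=cams.grab_frame("scene"); crop("scene","pics/sc15.png",220,130,80,60,10,img=im)
im=cams.grab_frame("top"); cv2.imwrite("pics/top15.png",im)
p,R,s=st(); sx=np.array([np.cos(.84),np.sin(.84),0]); w=p-5.6*sx; w[2]=p[2]-23
l=np.array([-sx[1],sx[0],0])
print(proj("scene",[w+[0,0,116],w+[0,0,105]+11*l,w+[0,0,105]-11*l,w+[0,0,70],w+[0,0,84]+16.5*l,w+[0,0,84]-16.5*l])-[220,130])
E
```

```text
clock: 16.05
eef_pos: [480.2, 198.7, 163.8]
tcp_rot: [-0.2, 0.002, -0.73]
contact_force: [0.2, -0.1, -5.5]
opening: 0.411
weight in hook frame: x 0.2 y 0.0 ; loop inner top z 254.8
q [-0.17  0.74  2.52  2.15  1.43 -1.67] pos [480.22 198.66 163.8 ] t 16.05 F [ 0.2 -0.1 -5.5] open 0.411
rotvec [-0.02 -0.08 -0.07] ang 0.10873963862460045
shift world [ 0.02 -0.19  0.2 ] tool cm [ 0.01 -0.02  0.02] in target axes [ 0.01 -0.02  0.02]
torque [-0.95  0.79 -0.02]
[[35.09 15.75]
 [30.93 20.49]
 [39.9  19.74]
 [36.49 33.76]
 [29.37 28.95]
 [42.71 27.76]]
```

View pics/sc15.png

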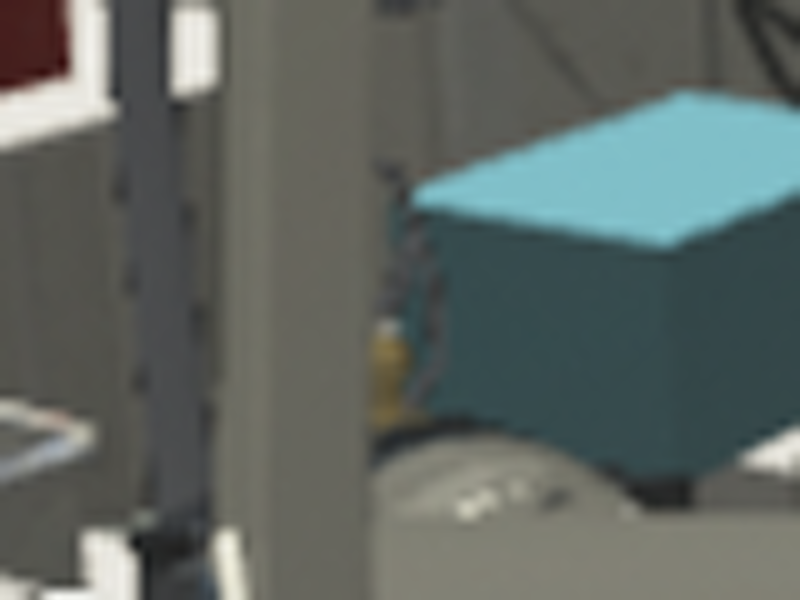

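View pics/top15.png

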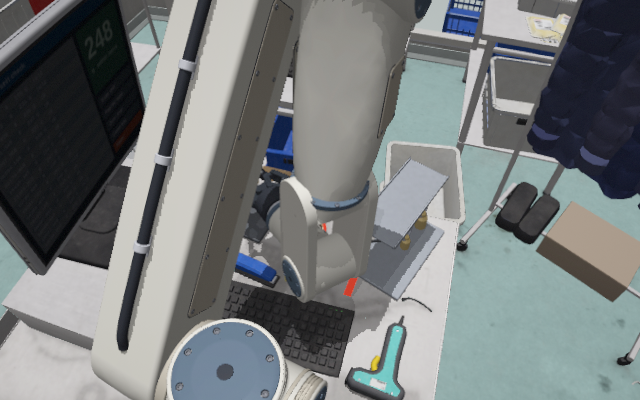

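```bash
python3 -m crank '[[0,0,0,0,0.08,-0.4,-1],[0,0,0,0,0.08,-0.4,-1],[0,0,0,0,0.08,-0.4,-1],[0,0,0,0,0.08,-0.4,-1],[0,0,0,0,0.08,-0.4,-1],[0,0,0,0,0.04,-0.2,-1],[0,0,0,0,0,0,-1],[0,0,0,0,0,0,-1],[0,0,0,0,0,0,-1],[0,0,0,0,0,0,-1]]'; python3 hang.py 0 132;  python3 - <<'E'
from fit import *
im=cams.grab_frame("scene"); crop("scene","pics/sc16.png",220,130,80,60,10,img=im)
E
```

```text
clock: 16.98
eef_pos: [480.6, 198.0, 137.9]
tcp_rot: [-0.2, 0.002, -0.731]
contact_force: [-0.2, -0.2, -4.3]
opening: 0.414
weight in hook frame: x -0.4 y -0.4 ; loop inner top z 228.9
q [-0.17  0.83  2.5   2.15  1.47 -1.73] pos [480.56 197.98 137.9 ] t 16.98 F [-0.2 -0.2 -4.3] open 0.414
rotvec [ 0.02 -0.14  0.01] ang 0.14533002228642186
shift world [-0.32  0.49 -5.9 ] tool cm [-0.06  0.13 -0.58] in target axes [-0.06  0.13 -0.58]
torque [-0.93  0.82  0.07]
```

View pics/sc16.png

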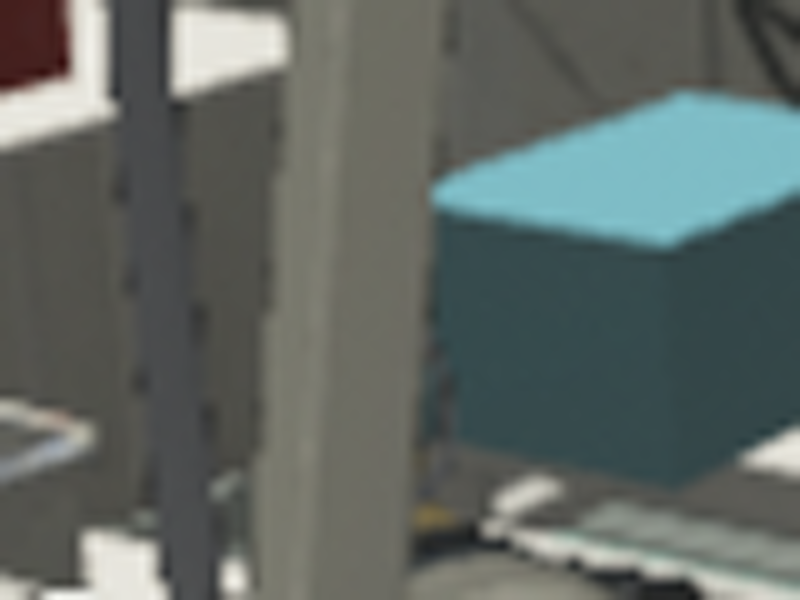

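```bash
python3 -m crank '[[0,0,0,0,0.03,-0.1,-1],[0,0,0,0,0.03,-0.1,-1],[0,0,0,0,0.03,-0.1,-1],[0,0,0,0,0.03,-0.1,-1],[0,0,0,0,0.03,-0.1,-1],[0,0,0,0,0.03,-0.1,-1],[0,0,0,0,0.03,-0.1,-1],[0,0,0,0,0.03,-0.1,-1],[0,0,0,0,0.03,-0.1,-1],[0,0,0,0,0,0,-1]]'; python3 hang.py 0 112
```

```text
clock: 17.87
eef_pos: [481.5, 198.7, 128.6]
tcp_rot: [-0.199, 0.001, -0.731]
contact_force: [-0.6, -0.4, -3.9]
opening: 0.412
weight in hook frame: x 0.4 y -1.2 ; loop inner top z 219.6
q [-0.17  0.86  2.5   2.16  1.49 -1.75] pos [481.45 198.73 128.63] t 17.87 F [-0.6 -0.4 -3.9] open 0.412
rotvec [-0.08 -0.06  0.02] ang 0.09806266641012493
shift world [ -1.21  -0.26 -16.63] tool cm [-0.07  0.23 -1.65] in target axes [-0.07  0.23 -1.65]
torque [-0.79  0.7   0.03]
```

```bash
python3 -m crank '[[0,0,0,0,0.03,-0.1,-1],[0,0,0,0,0.03,-0.1,-1],[0,0,0,0,0.03,-0.1,-1],[0,0,0,0,0.03,-0.1,-1],[0,0,0,0,0.03,-0.1,-1],[0,0,0,0,0.03,-0.1,-1],[0,0,0,0,0.03,-0.1,-1],[0,0,0,0,0.03,-0.1,-1],[0,0,0,0,0,0,-1],[0,0,0,0,0,0,-1]]'; python3 hang.py 0 112
```

```text
clock: 18.7
eef_pos: [482.1, 199.4, 120.6]
tcp_rot: [-0.196, 0.001, -0.732]
contact_force: [-1.0, -1.0, -1.8]
opening: 0.412
weight in hook frame: x 1.2 y -1.7 ; loop inner top z 211.6
q [-0.17  0.89  2.49  2.16  1.51 -1.77] pos [482.1  199.41 120.59] t 18.7 F [-1.  -1.  -1.8] open 0.412
rotvec [-0.26 -0.05  0.04] ang 0.26391548370151596
shift world [-1.86 -0.94 -8.59] tool cm [-0.07 -0.02 -0.88] in target axes [-0.08 -0.02 -0.88]
torque [-0.54  0.5  -0.  ]
```

```bash
python3 -m crank '[[0,0,0,-0.03,-0.04,-0.05,-1],[0,0,0,-0.03,-0.04,-0.05,-1],[0,0,0,-0.02,-0.02,-0.1,-1],[0,0,0,0,0.02,-0.1,-1],[0,0,0,0,0.02,-0.1,-1],[0,0,0,0,0.02,-0.1,-1],[0,0,0,0,0.02,-0.1,-1],[0,0,0,0,0,0,-1],[0,0,0,0,0,0,-1],[0,0,0,0,0,0,-1]]'; python3 hang.py 0 112
```

```text
clock: 19.53
eef_pos: [481.0, 199.0, 114.9]
tcp_rot: [-0.193, -0.0, -0.732]
contact_force: [0.2, 0.0, -0.1]
opening: 0.409
weight in hook frame: x 0.6 y -0.7 ; loop inner top z 205.9
q [-0.17  0.91  2.49  2.16  1.52 -1.79] pos [481.   198.97 114.93] t 19.53 F [ 0.2  0.  -0.1] open 0.409
rotvec [-0.4   0.02  0.05] ang 0.4029254677302624
shift world [-0.76 -0.5  -2.93] tool cm [-0.02 -0.03 -0.3 ] in target axes [-0.02 -0.03 -0.31]
torque [-0.47  0.43  0.03]
```

```bash
python3 -m crank '[[0,0,0,0,0,0,-1],[0,0,0,0,0,0,-1],[0,0,0,0,0,0,-1],[0,0,0,0,0,0,-1],[0,0,0,0,0,0,-1],[0,0,0,0,0,0,-1],[0,0,0,0,0,0,-1],[0,0,0,0,0,0,-1],[0,0,0,0,0,0,-1],[0,0,0,0,0,0,-1]]' 20; python3 hang.py 0 112
python3 - <<'E'
from fit import *
F=[]
for i in range(4):
    im=cams.grab_frame("scene"); F.append(r.sense()['contact_force'])
print(np.array(F)); crop("scene","pics/sc17.png",210,70,110,130,5,img=im)
E
```

```text
clock: 20.37
eef_pos: [481.0, 199.0, 115.2]
tcp_rot: [-0.193, -0.001, -0.732]
contact_force: [-0.9, 0.2, -1.4]
opening: 0.411
weight in hook frame: x 0.6 y -0.7 ; loop inner top z 206.2
q [-0.17  0.91  2.49  2.16  1.52 -1.79] pos [481.04 199.   115.22] t 20.37 F [-0.9  0.2 -1.4] open 0.411
rotvec [-0.42  0.03  0.05] ang 0.42497189029423044
shift world [-0.8  -0.53 -3.22] tool cm [-0.02 -0.03 -0.33] in target axes [-0.02 -0.03 -0.33]
torque [-0.48  0.44  0.05]
[[-0.13 -0.42 -0.99]
 [-0.13  0.27 -1.  ]
 [ 1.22  0.24 -1.32]
 [ 0.23 -0.42 -0.58]]
```

View pics/sc17.png

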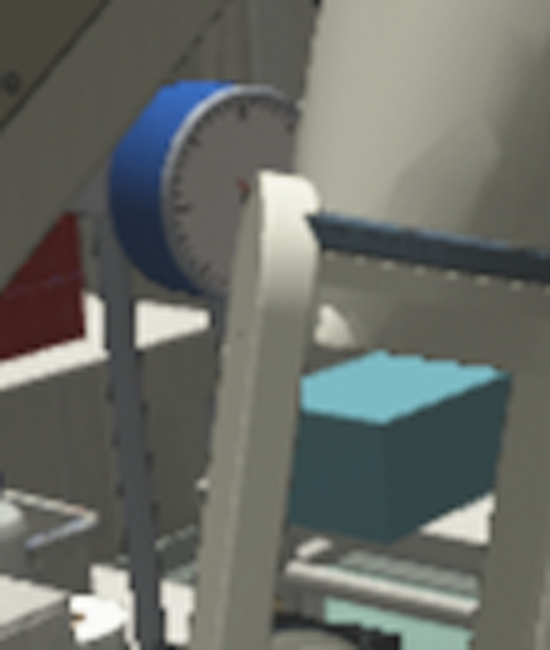

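```bash
python3 -m crank '[[-0.1,0,0,-0.01,0,-0.08,-1],[-0.1,0,0,-0.01,0,-0.08,-1],[-0.1,0,0,0,0,-0.08,-1],[-0.1,0,0,0,0,-0.08,-1],[0,0,0,0,0,-0.05,-1],[0,0,0,0,0,0,-1],[0,0,0,0,0,0,-1],[0,0,0,0,0,0,-1],[0,0,0,0,0,0,-1],[0,0,0,0,0,0,-1]]' 20; python3 hang.py 0 112
python3 - <<'E'
from fit import *
F=[]
for i in range(4):
    im=cams.grab_frame("scene"); F.append(r.sense()['contact_force'])
print(np.mean(F,0)); crop("scene","pics/sc18.png",210,70,110,130,5,img=im)
E
```

```text
clock: 21.4
eef_pos: [480.6, 198.5, 111.6]
tcp_rot: [-0.199, -0.001, -0.732]
contact_force: [0.5, 0.7, -0.0]
opening: 0.412
weight in hook frame: x 0.1 y -0.4 ; loop inner top z 202.6
q [-0.17  0.92  2.49  2.16  1.51 -1.79] pos [480.62 198.48 111.65] t 21.4 F [ 0.5  0.7 -0. ] open 0.412
rotvec [-0.06  0.05  0.07] ang 0.10506837757094598
shift world [-0.39 -0.01  0.35] tool cm [-0.03 -0.03  0.03] in target axes [-0.03 -0.03  0.03]
torque [-0.36  0.35 -0.06]
[ 0.36 -0.03  0.26]
```

View pics/sc18.png

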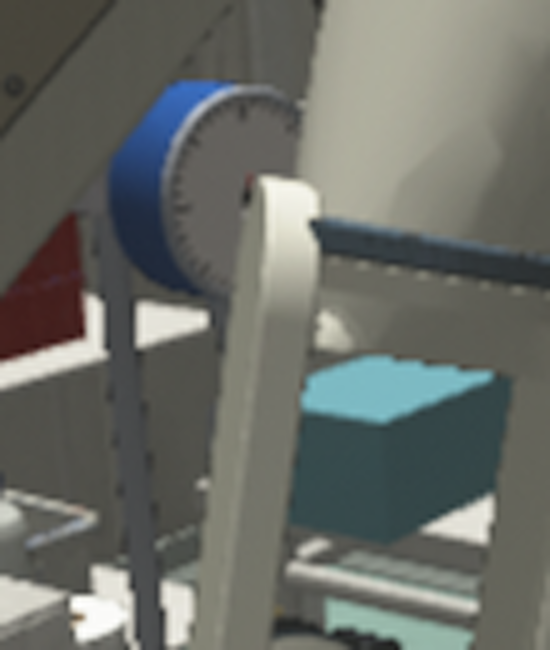

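```bash
python3 -m crank '[[0,0,0,0,0,0,-0.17],[0,0,0,0,0,0,-0.15],[0,0,0,0,0,0,-0.12],[0,0,0,0,0,0,-0.08],[0,0,0,0,0,0,0],[0,0,0,0,0,0,0.2],[0,0,0,0,0,0,0.4],[0,0,0,0,0,0,0.6],[0,0,0,0,0,0,0.8],[0,0,0,0,0,0,1]]' 20; python3 hang.py 0 112; python3 -m crank '[[0,0,0,0,0,0,1],[0,0,0,0,0,0,1],[0,0,0,0,0,0,1],[0,0,0,0,0,0,1],[0,0,0,0,0,0,1],[0,0,0,0,0,0,1],[0,0,0,0,0,0,1],[0,0,0,0,0,0,1],[0,0,0,0,0,0,1],[0,0,0,0,0,0,1]]'
python3 - <<'E'
from fit import *
print(r.sense()['wrist_torque']); im=cams.grab_frame("scene"); crop("scene","pics/sc19.png",210,70,150,150,5,img=im)
E
```

```text
clock: 22.43
eef_pos: [480.4, 198.6, 111.7]
tcp_rot: [-0.199, -0.001, -0.732]
contact_force: [-0.8, 0.4, 0.2]
opening: 0.996
weight in hook frame: x 0.1 y -0.2 ; loop inner top z 202.7
q [-0.17  0.92  2.49  2.16  1.51 -1.79] pos [480.41 198.55 111.66] t 22.43 F [-0.8  0.4  0.2] open 0.996
rotvec [-0.05  0.04  0.06] ang 0.08461330833697933
shift world [-0.17 -0.08  0.34] tool cm [-0.01 -0.02  0.03] in target axes [-0.01 -0.02  0.03]
torque [-0.35  0.33 -0.01]
clock: 23.27
eef_pos: [480.5, 198.5, 111.7]
tcp_rot: [-0.199, -0.001, -0.732]
contact_force: [-0.1, 0.8, 0.5]
opening: 1.001
[-0.32  0.33 -0.03]
```

View pics/sc19.png

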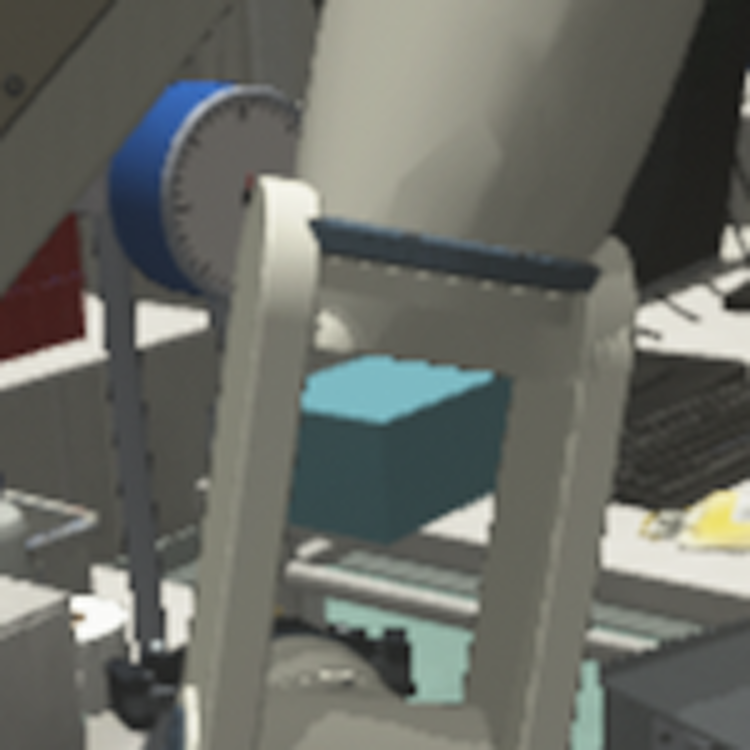

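```bash
python3 -m crank '[[0,0,0,0,-0.4,0,1],[0,0,0,0,-0.7,0,1],[0,0,0,0,-0.8,0,1],[0,0,0,0,-0.8,0,1],[0,0,0,0,-0.8,0,1],[0,0,0,0,-0.8,0,1],[0,0,0,0,-0.8,0,1],[0,0,0,0,-0.8,0,1],[0,0,0,0,-0.8,0,1],[0,0,0,0,-0.8,0,1]]'
python3 - <<'E'
from fit import *
delta(.84,.2,0,(480.5-80*.667,198.5-80*.745,126))
from clr import clear; print(clear(r.sense()['qpos']))
for n in("scene","top"): cv2.imwrite(f"pics/{n}20.png",cams.grab_frame(n))
E
```

```text
clock: 24.15
eef_pos: [426.1, 140.7, 128.5]
tcp_rot: [-0.197, -0.001, -0.729]
contact_force: [-0.1, -0.7, -0.6]
opening: 0.999
q [-0.46  0.91  2.56  1.89  1.47 -1.89] pos [426.13 140.73 128.48] t 24.15 F [-0.1 -0.7 -0.6] open 0.999
rotvec [-0.15  0.08 -0.07] ang 0.18257113805915262
shift world [ 1.01 -1.83 -2.48] tool cm [ 0.2  -0.02 -0.26] in target axes [ 0.2  -0.02 -0.26]
(np.float64(49.64262983647622), np.float64(105.99087418313539))
```

View pics/scene20.png

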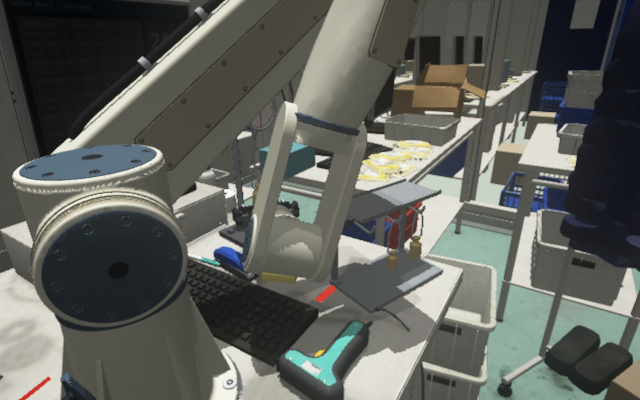

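View pics/top20.png

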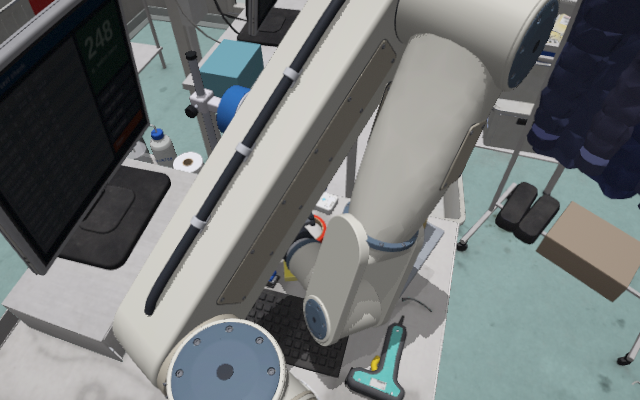

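Run:
```python
from fit import *
crop("scene","pics/sc20.png",215,95,100,100,7.5,img=cv2.imread("pics/scene20.png"))
```

```text
(no output)
```

View pics/sc20.png

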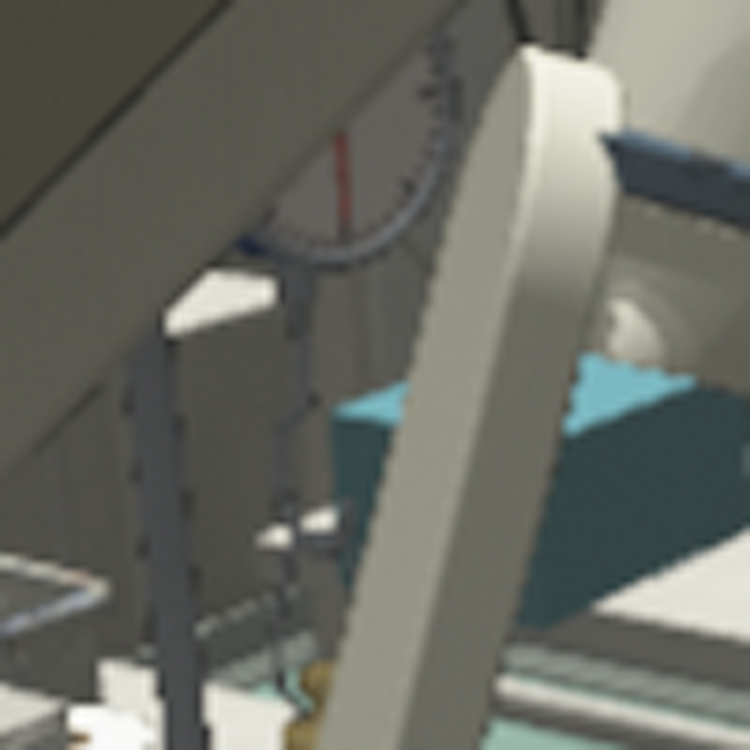

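```bash
python3 -m crank '[[0,0,0,0.2,-0.8,1,1],[0,0,0,0.3,-0.8,2,1],[0,0,0,0.3,-0.6,2.4,1],[0,0,0,0.3,-0.6,2.4,1],[0,0,0,0.5,-0.6,2.4,1],[0,0,0,1.2,-1,1.5,1],[0,0,0,1.8,-1.2,0,1],[0,0,0,1.8,-1.2,0,1],[0,0,0,1.8,-1.2,0,1],[0,0,0,1,-0.6,0,1]]'
python3 - <<'E'
from fit import *
from clr import clear; print(clear(r.sense()['qpos']))
im=cams.grab_frame("scene"); cv2.imwrite("pics/scene21.png",im)
crop("scene","pics/sc21.png",200,80,110,130,5,img=im)
E
```

```text
clock: 25.08
eef_pos: [452.0, 32.2, 265.3]
tcp_rot: [-0.201, 0.004, -0.729]
contact_force: [-0.2, -0.1, 1.0]
opening: 0.999
(np.float64(50.05510876419147), np.float64(243.9204084511668))
```

View pics/scene21.png

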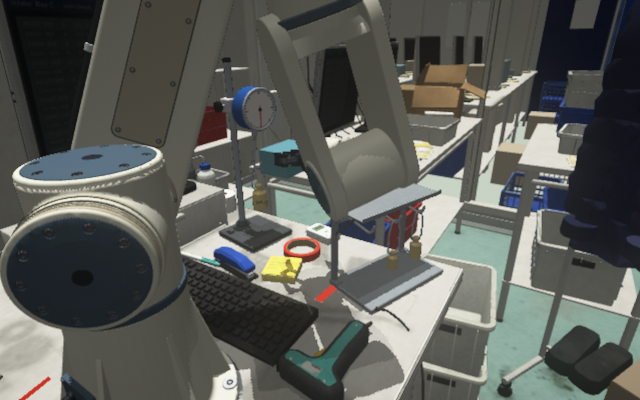

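View pics/sc21.png

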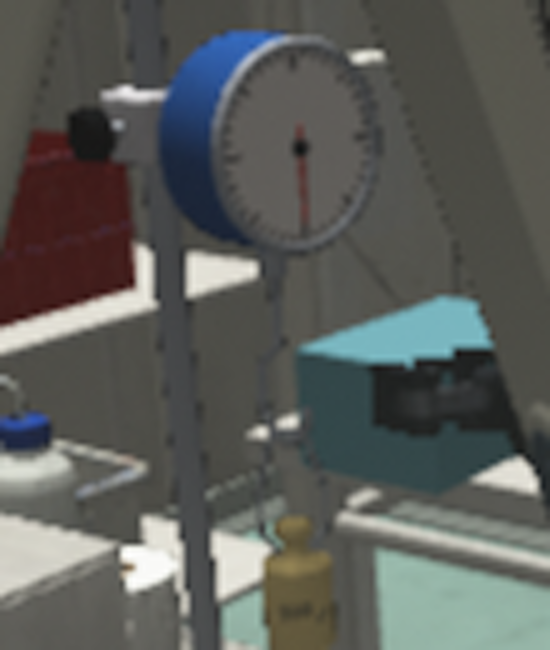

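```bash
python3 -m crank '[[0,0,0,0,0,0,1],[0,0,0,0,0,0,1],[0,0,0,0,0,0,1],[0,0,0,0,0,0,1],[0,0,0,0,0,0,1],[0,0,0,0,0,0,1],[0,0,0,0,0,0,1],[0,0,0,0,0,0,1],[0,0,0,0,0,0,1],[0,0,0,0,0,0,1]]'
python3 - <<'E'
from fit import *
a=cams.grab_frame("scene").astype(int)
for i in range(3): b=cams.grab_frame("scene").astype(int)
m=cv2.imread("pics/scene21.png").astype(int)
for n,(x0,y0,x1,y1) in dict(weight=(245,150,275,215),dial=(235,80,278,135),pad=(260,253,305,285),smalls=(383,195,425,275)).items():
    print(n,np.abs(a-b)[y0:y1,x0:x1].max(),np.abs(a-m)[y0:y1,x0:x1].max())
s0=cv2.imread("pics/scene0.png").astype(int)
print("pad vs start",np.abs(a-s0)[258:270,268:298].mean())
print(np.abs(r.sense()['qvel']).max())
E
```

```text
clock: 25.97
eef_pos: [450.6, 36.1, 263.9]
tcp_rot: [-0.199, 0.01, -0.726]
contact_force: [-0.6, -0.6, 0.6]
opening: 0.999
weight 14 41
dial 7 85
pad 52 115
smalls 2 3
pad vs start 17.485185185185184
0.0019248401890137122
```

Run:
```python
from fit import *
a=cams.grab_frame("scene")
A=cv2.resize(a[145:285,240:310],None,fx=4,fy=4,interpolation=cv2.INTER_CUBIC)
B=cv2.resize(cv2.imread("pics/scene21.png")[145:285,240:310],None,fx=4,fy=4,interpolation=cv2.INTER_CUBIC)
cv2.imwrite("pics/cmp.png",np.hstack([B,A]))
w=[]
for i in range(6):
    f=cams.grab_frame("scene"); hsv=cv2.cvtColor(f[180:215,245:275],cv2.COLOR_BGR2HSV)
    k=cv2.inRange(hsv,(15,90,40),(30,255,255)); M=cv2.moments(k,True); w.append((M['m10']/M['m00'],M['m01']/M['m00'],M['m00']))
print(np.array(w))
```

```text
[[ 13.92  17.66 247.  ]
 [ 13.93  17.66 247.  ]
 [ 13.99  17.7  247.  ]
 [ 13.97  17.72 248.  ]
 [ 13.99  17.71 249.  ]
 [ 14.    17.71 249.  ]]
```

View pics/cmp.png

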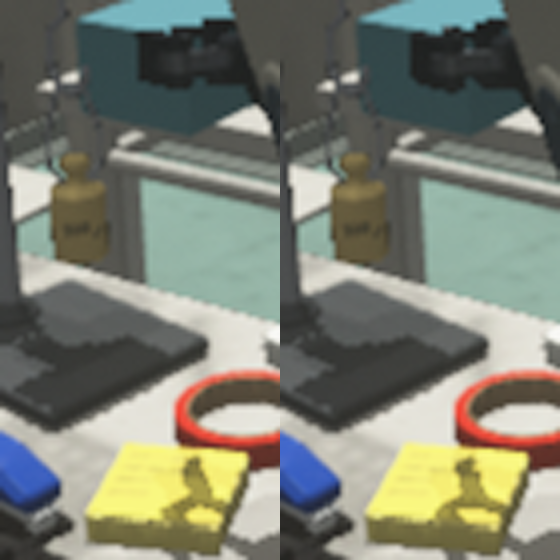

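```bash
python3 -m crank '[[0,0,0,0,0,0,1],[0,0,0,0,0,0,1],[0,0,0,0,0,0,1],[0,0,0,0,0,0,1],[0,0,0,0,0,0,1],[0,0,0,0,0,0,1],[0,0,0,0,0,0,1],[0,0,0,0,0,0,1],[0,0,0,0,0,0,1],[0,0,0,0,0,0,1]]' >/dev/null;  python3 -m crank '[[0,0,0,0,0,0,1],[0,0,0,0,0,0,1],[0,0,0,0,0,0,1],[0,0,0,0,0,0,1],[0,0,0,0,0,0,1],[0,0,0,0,0,0,1],[0,0,0,0,0,0,1],[0,0,0,0,0,0,1],[0,0,0,0,0,0,1],[0,0,0,0,0,0,1]]' >/dev/null; python3 -m crank '[[0,0,0,0,0,0,1],[0,0,0,0,0,0,1],[0,0,0,0,0,0,1],[0,0,0,0,0,0,1],[0,0,0,0,0,0,1],[0,0,0,0,0,0,1],[0,0,0,0,0,0,1],[0,0,0,0,0,0,1],[0,0,0,0,0,0,1],[0,0,0,0,0,0,1]]'
python3 - <<'E'
from fit import *
w=[]
for i in range(12):
    f=cams.grab_frame("scene"); hsv=cv2.cvtColor(f[180:215,245:275],cv2.COLOR_BGR2HSV)
    k=cv2.inRange(hsv,(15,90,40),(30,255,255)); M=cv2.moments(k,True); w.append((M['m10']/M['m00'],M['m01']/M['m00'],M['m00']))
print(np.array(w).round(2)); print(r.sense()['clock'])
crop("scene","pics/sc22.png",215,75,100,140,4,img=f)
E
```

```text
clock: 29.02
eef_pos: [450.6, 36.0, 263.9]
tcp_rot: [-0.199, 0.01, -0.727]
contact_force: [-0.1, -0.1, -0.0]
opening: 0.999
[[ 13.96  17.71 248.  ]
 [ 13.94  17.69 248.  ]
 [ 13.95  17.68 246.  ]
 [ 13.98  17.66 246.  ]
 [ 13.93  17.64 246.  ]
 [ 13.93  17.69 248.  ]
 [ 13.96  17.69 247.  ]
 [ 13.88  17.66 245.  ]
 [ 13.91  17.53 243.  ]
 [ 13.94  17.66 247.  ]
 [ 13.92  17.68 248.  ]
 [ 13.97  17.66 247.  ]]
29.6167
```

View pics/sc22.png

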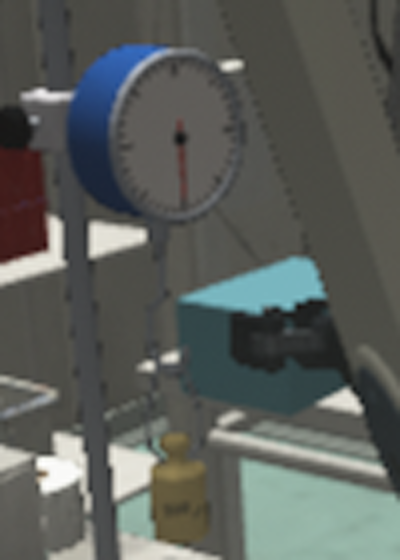

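```bash
python3 -c "
from rig import order,r
print(order.sign_off(), r.sense()['clock'])"
```

```text
the job is handed in; nothing more can be done
the job is handed in; nothing more can be done
```

The 500 g weight is hanging on the scale's hook. I lifted it 26 mm, took it off its hook under the tray and carried it clear of the stand. I then threaded its loop over the scale's hook and lowered it slowly onto the spring before opening the gripper. The job was handed in at about 29.6 s.

**Final checks**
- **Load transfer:** while lowering, the vertical wrist force went smoothly from about -5 N to about 0 N over roughly 20 mm.
- **Dial:** the pointer stands straight down, which is the 500 g reading.
- **Stillness:** after release the weight moved less than about 0.1 pixel over 0.6 s, with one noisy frame slightly larger. That is near the measurement noise, so a swing of about 0.2 mm or less can't be ruled out.
- **Robot clear:** the gripper is open and well clear of everything.
- **Other items:** the two smaller weights are unchanged on their hooks. The note pad did not move; the change in its pixels was the arm's shadow.

**Deviations**
- **Angled loop:** I hung the weight turned about 33° from the hook's plane, so that the robot's wrist would clear the weight stand. The loop seated on the hook normally.
- **Blind seating:** the arm hid the hook from both cameras during the final lowering, so I went by force and the pointer, then checked the picture after backing away.
- **Torque reading:** the wrist torque read about 0.45 N m (up to 0.65 N m during lowering) with no load in the gripper. It stayed the same after release, so I took it as a sensor offset from the tool's position.

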